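Clear the mixer, mix the dilution series and file it

TASK

Someone left a steel beaker on the touch mixer: stand it upright on the cork mat first. Then mix the samples from weakest to strongest, in cap order yellow, green, blue, red, black (only three or four are there): press each one upright onto the middle of the mixer pad until the pad is fully down and keep it down for three seconds. Finish with every white jar standing upright in the white tray and every amber bottle upright in the orange tray, let go of, and leave the tube rack, reagent bottle and timer where they are.

Things in the scene. Friction and masses are not known exactly. Their poses are not given: they have to be found in the camera images.
- mixer: Touch mixer: white box 140 (x) x 150 (y) x 50 mm high with a teal front strip, fixed to the bench. Origin: centre of its underside, on the bench; z up. Its sprung pad stands over its centre.
- mixer_pad (a joint): Travel of the mixer's round black rubber pad (flat, 90 mm across, no rim), in m: 0 = up, 0.010 = fully depressed (end stop). It moves straight down and springs back; it starts to move at about 4 N and reaches the stop at about 12 N, so a sample merely standing on it does not depress it.
- pad_top (a point): Centre of the upper face of the mixer pad; moves down with it. 70 mm above the bench when up, 60 mm when fully depressed.
- beaker: Empty steel beaker, straight round wall, 60 mm outer diameter, 80 mm high, wall 3 mm, 0.14 kg, open at the top; starts standing on the mixer pad. Origin: centre of its underside, z towards the mouth.
- coaster: Round cork mat, 100 mm across, 5 mm thick, fixed to the bench. Origin: centre of its underside (its upper face is 5 mm higher).
- tray_white: White open tray, outside 150 (x) x 220 (y) x 40 mm high, wall and floor 5 mm, fixed to the bench. Origin: centre of its underside; x and y along its sides.
- tray_orange: Orange open tray, same sizes and frame as the white one; the two may have changed places.
- sample_yellow: White squat plastic jar with a yellow screw cap of the same width: 50 mm diameter, 75 mm high in all (cap from 55 mm up), about 0.14 kg, most of it settled solids at the bottom, so it stands firmly. Starts standing on the bench, may be absent. Origin: centre of its underside, z up to the cap.
- sample_green: Tall amber bottle with a green cap: body 50 mm diameter up to 75 mm height, then a narrow 30 mm cap up to 100 mm, about 0.17 kg, most of it at the bottom, so it stands firmly. Starts standing on the bench, may be absent. Origin: centre of its underside, z up to the cap.
- sample_blue: White squat plastic jar with a blue screw cap of the same width: 50 mm diameter, 75 mm high in all (cap from 55 mm up), about 0.14 kg, most of it settled solids at the bottom, so it stands firmly. Starts standing on the bench, may be absent. Origin: centre of its underside, z up to the cap.
- sample_red: Tall amber bottle with a red cap: body 50 mm diameter up to 75 mm height, then a narrow 30 mm cap up to 100 mm, about 0.17 kg, most of it at the bottom, so it stands firmly. Starts standing on the bench, may be absent. Origin: centre of its underside, z up to the cap.
- sample_black: White squat plastic jar with a black screw cap of the same width: 50 mm diameter, 75 mm high in all (cap from 55 mm up), about 0.14 kg, most of it settled solids at the bottom, so it stands firmly. Starts standing on the bench, may be absent. Origin: centre of its underside, z up to the cap.
- tube_rack: Orange rack of capped tubes, 85 x 160 x 114 mm high, a bystander. Origin: centre of its underside.
- reagent_bottle: Big clear bottle with blue cap, 90 mm diameter, 160 mm high, a bystander. Origin: centre of its underside.
- timer: Small grey bench timer lying flat, 60 x 80 x 22 mm, a bystander. Origin: centre of its underside.
There are look-alikes about, which are no part of the job. Leave any pink or turquoise look-alike of the sample_red alone.

How it is judged:
By the outcome, as a careful person would: the job done as asked, in the order asked, and still so for the second after the job is handed in, with the robot touching nothing.
Of sample_yellow, sample_green, sample_blue, sample_red, sample_black only 3 to 4 are there at a start; the rules pass over those that are not, and their reading is None.
At some moment in a run one of sample_yellow, sample_green, sample_blue, sample_red, sample_black may be knocked a few centimetres aside while the robot is not near it.
It also fails if it takes over 210 s, if anything falls off the work surface, if the arm or the gripper's body presses on something with over 40 N, if the wrist force passes 120 N, or if a joint passes its speed limit or range.

ROBOT

A 6-joint arm with a two-finger parallel gripper is mounted at the origin on the work surface. World frame = base frame: x ahead of the robot, y to its left, z up, the work surface at z = 0. Lengths are in m, angles in rad, forces in N, time in s.
With the tool pointing down it reaches from about 0.275 to 0.85 m from the base axis. Payload 5.2 kg.
Tool frame: the origin (TCP) lies midway between the tips of the shut fingers; the grasp point (between the pads) lies 19 mm behind it; z points along the fingers, y is the line along which they close (so a half turn about z gives the same grasp; the last joint's range is limited). The gripper opens to 85 mm and grips with 20 to 120 N. Pads are 22 mm wide; open, the fingers measure 114 mm over their backs; the gripper's body (76 mm by 85 mm) begins 54 mm behind the grasp point. The pads swing forward as they close: fully open they stand 13 mm farther back than shut.
Start: joints at [-1.419, 0.259, 1.535, -0, 1.348, -0.203], TCP at [0.191, -0.516, 0.231] pointing down, gripper open.
Joint ranges: [-3.14, 3.14], [-0.91, 2.08], [0.19, 2.58], [-1.22, 4.36], [0.22, 2.71], [-3.12, 3.12]. Speed limits (rad/s): [2.57, 2.57, 3.14, 3.14, 3.14, 3.14].

INTERFACE

Orientations are given as a 3x3 rotation matrix whose columns are the frame's x, y, z axes.
In Python, from cell import bot gives the robot as it stands. The module is installed in compiled form; this text tells all that it offers.
- The arm moves only by the shell command python3 -m pendant 'ROWS' [FORCE]. ROWS is JSON, a list of rows, each a list of 7 numbers: the shift along the world's x, y, z in units of 40 mm (1.0 is 40 mm), then the turn, a rotation vector about the world's x, y, z in units of 5 degrees (1.0 is 5 degrees), then the opening, from 0 (shut) to 1 (fully open). In form: [[dx, dy, dz, ax, ay, az, fingers], ...]. A call has 1 to 5 rows; each row shifts and turns the commanded pose from where the row before left it; what a row does not reach is not made up. A row lasts 1/10 s, in which the tool goes at most 50 mm and 8.59 degrees, less where a joint would pass 70% of its speed; a pose out of reach is approached as far as the arm can. A call is refused whole if a number of a shift passes 1 or a number of a turn 1, either way. A call with a gripper value outside its range is refused whole. The fingers move at their own pace and stop on an object; FORCE is the grip in N (left out, the last holds). Time passes only in rows, so rows that do not move let the fingers close. It gives the time, the measured TCP pose, the force, the opening and the grip force at its end, in the units of the state.
- bot.get_state(): the state, without advancing time (a new reading comes with each control period).
- bot.get_image(name): name is "scene" or "top" or "wrist"; returns a dict with "pixels" (400x640x3 uint8, blue, green, red), "vertical_fov" (degrees; the focal length in pixels is half the picture's height over the tangent of half this angle, whatever the lens; pixels are square), "cx", "cy" (the principal point, pixels), "xyz" and "rotation" of the camera in the world; the wrist camera has in their place "mount" (4x4, takes a point from camera to tool coordinates, whose origin is the TCP and whose axes are the flange's). Camera axes: x right, y down, z forward; pixel columns grow to the right and rows downward; lengths in m; the calibration is good to about 2 mm. A picture is of the moment at which its call begins: read the wrist's pose just before it. There is no depth.
- bot.close_job(): hands the job in; it is judged then, once.
The state is a dict: "time": time; "joints": joint angles; "qvel": joint speeds; "tau": joint torques, N m; "ee_pos": TCP position; "eef_rot": TCP orientation; "force": force on the tool from outside, world axes, zero at the start; "moment": the same for the moment, N m; "grip_width": opening from 0.0 (shut) to 1.0 (fully open); "gripper_force": force on a finger pad.
Only numpy, scipy, OpenCV 4.12 (cv2) and the standard library are available. Lean on these libraries where they do the work, as an engineer would, in place of code of your own. Each camera call takes 0.05 s, during which the arm holds its last target. There are 200 camera calls.

## Working session

There is one attempt and no reset: what is moved stays moved. The work goes in short steps, Python scripts to look and compute and a shell command to move; the robot and the scene stay as the last step left them, time stands still between calls to the robot, and variables do not carry over. Pictures are saved under pics/ and viewed, at most 14 in all, crops included, and the job is handed in when it is done.

```bash
mkdir -p pics; python3 - <<'E'
from cell import bot
import cv2,numpy as np
s=bot.get_state();print(s)
for n in("top","scene"):
    i=bot.get_image(n);cv2.imwrite(f"pics/{n}0.png",i["pixels"]);print(n,{k:v for k,v in i.items() if k!="pixels"})
i=bot.get_image("wrist");print({k:v for k,v in i.items() if k!="pixels"})
E
```

```text
{'time': 0.0, 'joints': array([-1.41879276e+00,  2.59354251e-01,  1.53609749e+00, -9.58214144e-06,
        1.34801875e+00, -2.02766519e-01]), 'qvel': array([ 0.00060285,  0.00011735, -0.00113279, -0.00040887,  0.00197171,
       -0.00061864]), 'tau': array([-6.57633154e-04, -4.46021962e+01, -2.90572715e+01, -7.81843137e-04,
        1.17921067e-02,  1.78532832e-05]), 'ee_pos': array([ 0.19100857, -0.51518994,  0.23046287]), 'eef_rot': array([[ 9.37725697e-01,  3.47376497e-01, -2.93577718e-04],
       [ 3.47376425e-01, -9.37723935e-01,  1.85477070e-03],
       [ 3.69008894e-04, -1.84124812e-03, -9.99998237e-01]]), 'force': array([-0.303118  ,  0.35336473, -0.31254279]), 'moment': array([0.01629698, 0.01090752, 0.03392201]), 'gripper_force': 0.0, 'grip_width': 1.0014951909799523}
top {'vertical_fov': 57.6947568175898, 'cx': 315.61134214436686, 'cy': 198.54552854944333, 'xyz': array([0.46268947, 0.10414274, 1.13254387]), 'rotation': array([[-0.02470092, -0.99648119,  0.08009436],
       [-0.9994649 ,  0.02633432,  0.01940143],
       [-0.02144239, -0.07957227, -0.99659845]])}
scene {'vertical_fov': 57.81022593275972, 'cx': 322.0497271204689, 'cy': 198.67711661151108, 'xyz': array([1.07124459, 0.50914362, 0.75904359]), 'rotation': array([[-0.60322305,  0.57645822, -0.55119676],
       [ 0.79737824,  0.45113623, -0.40082919],
       [ 0.01760354, -0.68130171, -0.73179102]])}
{'vertical_fov': 69.79103782972945, 'cx': 320.3387070575234, 'cy': 198.20302448334795, 'mount': array([[-9.37438730e-05, -9.44875947e-01, -3.27428519e-01,
         8.37447185e-02],
       [ 9.99999910e-01,  4.65392669e-05, -4.20603859e-04,
         1.48996444e-04],
       [ 4.12656753e-04, -3.27428529e-01,  9.44875859e-01,
        -1.41776809e-01],
       [ 0.00000000e+00,  0.00000000e+00,  0.00000000e+00,
         1.00000000e+00]])}
```

View pics/top0.png

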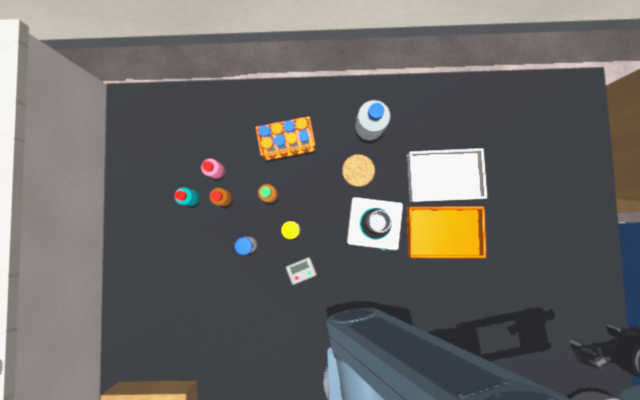

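View pics/scene0.png

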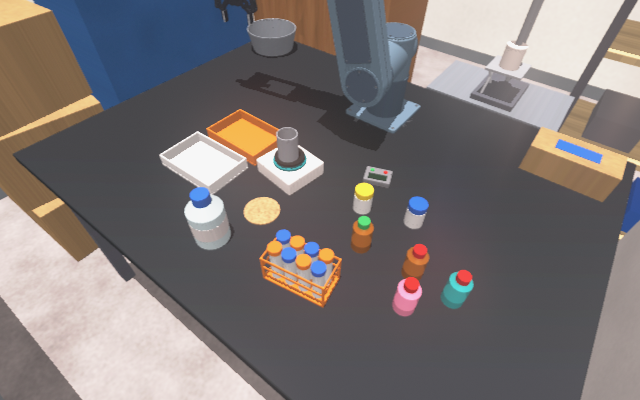

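The top view shows beaker/mixer at (376,222), cork (358,170), white tray (447,175), orange tray (447,232). The samples are yellow (290,230), green (267,193), blue (245,246) and amber-red (220,197), with no black. The look-alikes are pink (212,168) and turquoise (186,196).

```bash
cat > h.py <<'E'
from cell import bot
import cv2,numpy as np
def cam(n):
    s=bot.get_state();i=bot.get_image(n);im=i["pixels"]
    f=im.shape[0]/2/np.tan(np.radians(i["vertical_fov"])/2)
    if n=="wrist":
        R=s["eef_rot"]@i["mount"][:3,:3];p=s["ee_pos"]+s["eef_rot"]@i["mount"][:3,3]
    else: R,p=i["rotation"],i["xyz"]
    return dict(im=im,f=f,c=(i["cx"],i["cy"]),R=R,p=p)
def ray(c,uv):
    d=c["R"]@np.array([(uv[0]-c["c"][0])/c["f"],(uv[1]-c["c"][1])/c["f"],1]);return d/np.linalg.norm(d)
def onz(c,uv,z):
    d=ray(c,uv);return c["p"]+d*(z-c["p"][2])/d[2]
def proj(c,P):
    q=c["R"].T@(np.array(P)-c["p"]);return q[:2]/q[2]*c["f"]+c["c"]
HUE=dict(yellow=(25,34),green=(50,80),blue=(105,118),red=(0,4),orange=(8,22),teal=(82,97))
def blobs(c,col,amin=40,s=120,v=60):
    hsv=cv2.cvtColor(c["im"],cv2.COLOR_BGR2HSV);a,b=HUE[col]
    m=cv2.inRange(hsv,(a,s,v),(b,255,255))
    if col=="red": m|=cv2.inRange(hsv,(176,s,v),(180,255,255))
    n,l,st,ce=cv2.connectedComponentsWithStats(m)
    return [(ce[k].round(1),st[k]) for k in range(1,n) if st[k][4]>=amin]
E
python3 - <<'E'
from h import *
t=cam("top");s=cam("scene")
for col,z in dict(yellow=.07,green=.095,blue=.07,red=.095).items():
    print(col)
    for n,c in(("top",t),("scene",s)):
        for ce,st in blobs(c,col,30): print("  ",n,ce,st[:4],st[4],onz(c,ce,z)[:2].round(3))
def corners(c,m,lab,z):
    m=cv2.morphologyEx(m,cv2.MORPH_OPEN,np.ones((3,3)))
    cs,_=cv2.findContours(m,cv2.RETR_EXTERNAL,cv2.CHAIN_APPROX_NONE)
    for q in cs:
        if cv2.contourArea(q)>500:
            b=cv2.boxPoints(cv2.minAreaRect(q));P=np.array([onz(c,u,z)[:2] for u in b])
            print(lab,b.round(0).tolist(),"ctr",P.mean(0).round(3),"sides",np.linalg.norm(P-np.roll(P,1,0),axis=1).round(3),"ang",np.degrees(np.arctan2(*(P[1]-P[0])[::-1])).round(1))
hsv=cv2.cvtColor(t["im"],cv2.COLOR_BGR2HSV)
roi=np.zeros(hsv.shape[:2],np.uint8);roi[130:270,330:500]=255
corners(t,cv2.inRange(hsv,(0,0,150),(180,60,255))&roi,"white",.045)
corners(t,cv2.inRange(hsv,(8,150,120),(22,255,255))&roi,"orange",.04)
corners(t,cv2.inRange(hsv,(8,50,120),(22,190,255))&roi,"cork",.005)
E
python3 -c "
import cv2
i=cv2.imread('pics/top0.png')[135:265,335:495];j=cv2.resize(i,None,fx=5,fy=4.6,interpolation=2)
cv2.imwrite('pics/c1.png',j)"
```

```text
yellow
   top [290.9 138. ] [288 135   7   7] 42 [0.731 0.194]
   top [289.9 229.7] [282 221  17  18] 239 [0.459 0.202]
   scene [364.2 189. ] [355 183  19  13] 195 [0.455 0.199]
green
   top [265.2 191.8] [261 188   9   9] 64 [0.569 0.269]
   scene [363.9 221.3] [358 216  13  13] 117 [0.568 0.268]
blue
   top [375.9 110.6] [368 103  16  17] 158 [ 0.806 -0.062]
   top [288.5 125.8] [284 120  11  12] 52 [0.768 0.2  ]
   top [264.2 130.2] [259 124  11  12] 59 [0.757 0.273]
   top [279.3 140.8] [274 135  11  12] 46 [0.724 0.229]
   top [631. 270.] [619 223  21 106] 1706 [ 0.321 -0.765]
   top [241.5 246.5] [234 237  19  19] 144 [0.413 0.345]
   top [635.7 380.3] [633 375   7  11] 59 [ 0.019 -0.75 ]
   scene [144.   40.1] [ 34   0 216 110] 13922 [ 0.281 -1.034]
   scene [578.7 150.9] [556 140  46  23] 403 [-0.083  0.624]
   scene [632.2 207. ] [621 178  19  54] 583 [0.079 0.784]
   scene [199.7 196.9] [189 187  22  21] 341 [ 0.743 -0.122]
   scene [417.8 205. ] [408 196  21  19] 299 [0.418 0.339]
   scene [283.  235.8] [276 229  15  15] 164 [0.705 0.131]
   scene [311.4 248.5] [304 242  
[... 323 characters left out ...]
e [419.5 250.8] [413 244  15  15] 173 [0.564 0.411]
   scene [463.6 277.1] [456 270  17  16] 193 [0.567 0.516]
   scene [411.1 284.6] [404 277  16  17] 202 [0.651 0.436]
white [[346.0, 244.0], [352.0, 196.0], [403.0, 202.0], [398.0, 250.0]] ctr [ 0.472 -0.049] sides [0.152 0.145 0.154 0.144] ang -8.2
white [[409.0, 151.0], [484.0, 148.0], [487.0, 198.0], [411.0, 202.0]] ctr [ 0.612 -0.272] sides [0.154 0.227 0.153 0.224] ang -89.1
orange [[407.0, 206.0], [485.0, 206.0], [485.0, 257.0], [407.0, 257.0]] ctr [ 0.442 -0.26 ] sides [0.151 0.232 0.151 0.229] ang -91.5
cork [[342.0, 154.0], [374.0, 154.0], [374.0, 186.0], [342.0, 186.0]] ctr [ 0.64  -0.009] sides [0.101 0.1   0.101 0.1  ] ang -91.7
```

View pics/c1.png

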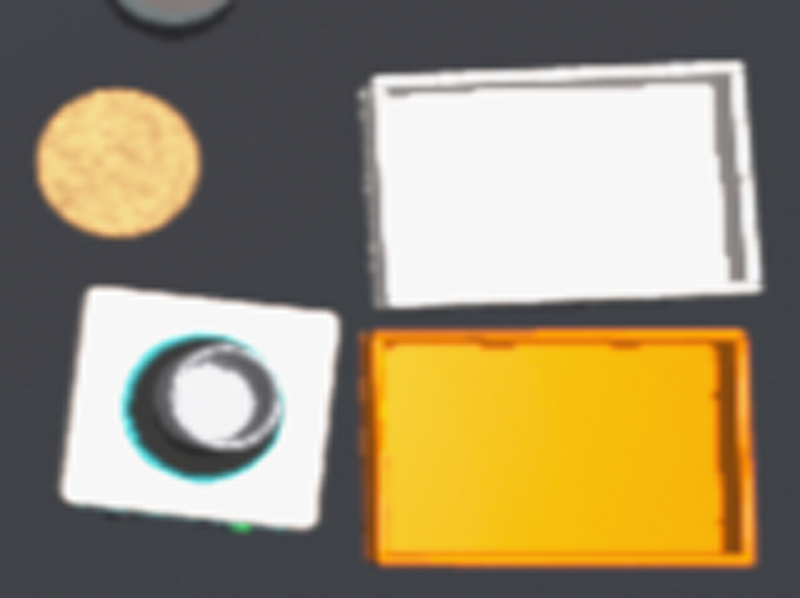

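The mixer, tray and cork sizes match the spec, and the caps agree across both views to about 5 mm. Next I measure the beaker and move above it.

```bash
python3 -c "
from h import *
t=cam('top');print(onz(t,(379.4,221.3),.15).round(4), onz(t,(374.5,223),.05), proj(t,(.472,-.048,.07)))"
python3 -m pendant '[[0.6,1,0,0,0,-1,1],[0.6,1,0,0,0,-1,1],[0.6,1,0,0,0,-1,1],[0.6,1,0,0,0,-1,1],[0.6,1,0,0,0,0,1]]' 60
python3 -m pendant '[[0.6,1,0,0,0,0,1],[0.6,1,0,0,0,0,1],[0.6,1,0,0,0,0,1],[0.6,1,0,0,0,0,1],[0.6,1,0,0,0,0,1]]'
python3 -m pendant '[[0,1,0,0,0,0,1],[0,0,0,0,0,0,1],[0,0,0,0,0,0,1]]'
python3 -c "
from h import *
s=bot.get_state();print(s['eef_rot'].round(3))
w=cam('wrist');cv2.imwrite('pics/w1.png',w['im']);print(proj(w,(.472,-.048,.07)),proj(w,(.472,-.048,.15)))"
```

```text
[ 0.4757 -0.0469  0.15  ] [ 0.47235129 -0.04759206  0.05      ] [375.60849115 223.03186625]
time: 0.8
ee_pos: [0.3116, -0.3141, 0.2314]
eef_rot: [[1.0, 0.003, 0.0], [0.003, -1.0, -0.0], [0.0, 0.0, -1.0]]
force: [1.0, -0.6, 0.3]
grip_width: 0.998
gripper_force: 0.0
time: 1.3
ee_pos: [0.4318, -0.114, 0.2316]
eef_rot: [[1.0, 0.006, 0.001], [0.006, -1.0, -0.0], [0.001, 0.0, -1.0]]
force: [0.2, -0.5, 0.1]
grip_width: 0.999
gripper_force: 0.0
time: 1.6
ee_pos: [0.4311, -0.0751, 0.2314]
eef_rot: [[1.0, 0.009, 0.0], [0.009, -1.0, -0.001], [0.0, 0.001, -1.0]]
force: [0.0, -1.0, -0.3]
grip_width: 1.003
gripper_force: 0.0
[[ 1.     0.009  0.   ]
 [ 0.009 -1.    -0.001]
 [ 0.     0.001 -1.   ]]
[294.43694433 141.95187393] [285.7681581 156.4450685]
```

View pics/w1.png

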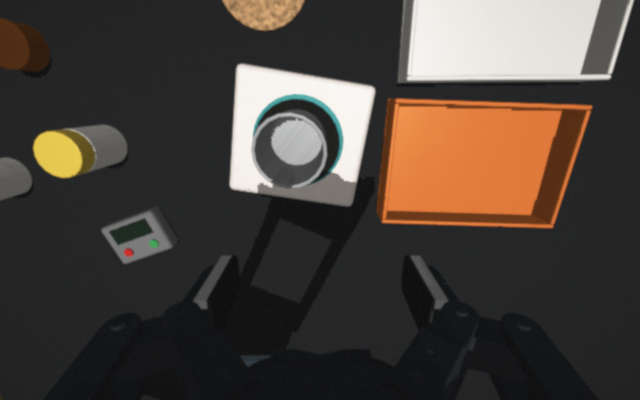

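The wrist view shows the mixer top with corners (237,65), (375,87), (353,206), (231,190), and the beaker rim centred near (290,149). The orange and white trays are to its right.

```bash
python3 -c "
from h import *
w=cam('wrist')
m=np.array([onz(w,u,.05) for u in [(237,65),(375,87),(353,206),(231,190)]]);print(m[:,:2].round(3),m.mean(0).round(4))
print(onz(w,(290,149),.15).round(4))
h=cv2.cvtColor(w['im'],cv2.COLOR_BGR2HSV);k=cv2.inRange(h,(82,80,50),(98,255,255));k[:80]=0;k[210:]=0
p=cv2.findNonZero(k);print(cv2.boundingRect(p));
q=np.array([onz(w,u[0],.052)[:2] for u in p]);A=np.c_[2*q,np.ones(len(q))];r=np.linalg.lstsq(A,(q**2).sum(1),rcond=None)[0];print('ring',r[:2],np.sqrt(r[2]+r[0]**2+r[1]**2))
b=proj(w,(.472,-.048,.05));print(b)
"
```

```text
[[ 0.547  0.01 ]
 [ 0.527 -0.133]
 [ 0.393 -0.116]
 [ 0.413  0.029]] [ 0.4701 -0.0526  0.05  ]
[ 0.478  -0.0525  0.15  ]
(253, 95, 89, 87)
ring [ 0.4689378  -0.04919945] 0.04770850750860712
[295.02574507 139.51163897]
```

```bash

python3 -m pendant '[[0.6,0.3,0,0,0,0,1],[0.55,0.33,0,0,0,0,1],[0,0,-0.8,0,0,0,1],[0,0,-0.8,0,0,0,1],[0,0,-0.8,0,0,0,1]]' 50
python3 -m pendant '[[0,0,-0.73,0,0,0,1],[0,0,0,0,0,0,1],[0,0,0,0,0,0,0.4],[0,0,0,0,0,0,0.4],[0,0,0,0,0,0,0.4]]'
python3 -m pendant '[[0,0,0,0,0,0,0.4],[0,0,0,0,0,0,0.4],[0,0,0,0,0,0,0.4]]'
```

```text
time: 2.2
ee_pos: [0.4774, -0.0524, 0.1344]
eef_rot: [[1.0, 0.003, 0.001], [0.003, -1.0, -0.001], [0.001, 0.001, -1.0]]
force: [0.6, -0.2, -0.2]
grip_width: 1.001
gripper_force: 0.0
time: 2.7
ee_pos: [0.4784, -0.0515, 0.108]
eef_rot: [[1.0, 0.005, 0.003], [0.005, -1.0, -0.002], [0.003, 0.002, -1.0]]
force: [-1.6, -1.6, 2.1]
grip_width: 0.698
gripper_force: 53.1
time: 3.0
ee_pos: [0.4782, -0.0511, 0.107]
eef_rot: [[1.0, 0.006, 0.003], [0.006, -1.0, -0.001], [0.003, 0.001, -1.0]]
force: [1.7, -2.2, 2.7]
grip_width: 0.701
gripper_force: 53.2
```

```bash

python3 -m pendant '[[0,0,0.5,0,0,0,0.4],[0,0,0.5,0,0,0,0.4],[0.5,0.2,0.5,0,0,0,0.4],[0.8,0.2,0,0,0,0,0.4],[0.8,0.2,0,0,0,0,0.4]]' 50
python3 -m pendant '[[0.8,0.2,0,0,0,0,0.4],[0.8,0.2,0,0,0,0,0.4],[0.35,0.05,0,0,0,0,0.4],[0,0,0,0,0,0,0.4],[0,0,0,0,0,0,0.4]]'
python3 -c "
from h import *
w=cam('wrist');cv2.imwrite('pics/w2.png',w['im']);print(proj(w,(.64,-.009,.005)))
h=cv2.cvtColor(w['im'],cv2.COLOR_BGR2HSV);k=cv2.inRange(h,(8,50,60),(22,200,255));print(cv2.boundingRect(cv2.findNonZero(k)))"
```

```text
time: 3.5
ee_pos: [0.5617, -0.0257, 0.1666]
eef_rot: [[1.0, 0.005, 0.0], [0.005, -1.0, 0.001], [0.0, -0.001, -1.0]]
force: [-0.5, -1.1, -1.6]
grip_width: 0.696
gripper_force: 54.2
time: 4.0
ee_pos: [0.6379, -0.008, 0.1649]
eef_rot: [[1.0, 0.006, -0.003], [0.006, -1.0, 0.001], [-0.003, -0.001, -1.0]]
force: [-0.3, -0.4, -1.5]
grip_width: 0.697
gripper_force: 54.2
[321.12425092 177.95145778]
(0, 0, 640, 396)
```

View pics/w2.png

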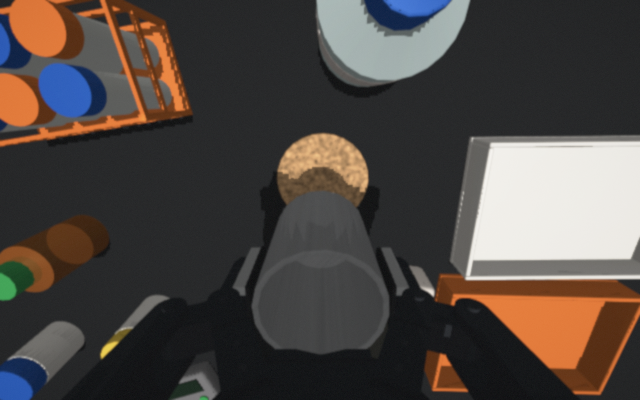

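The cork is centred near (323,178), which matches the prediction. I'll lower the beaker.

```bash

python3 -m pendant '[[0,0,-0.8,0,0,0,0.4],[0,0,-0.8,0,0,0,0.4],[0,0,-0.8,0,0,0,0.4],[0,0,-0.4,0,0,0,0.4],[0,0,-0.15,0,0,0,0.4]]' 50
python3 -m pendant '[[0,0,-0.08,0,0,0,0.4],[0,0,0,0,0,0,0.4]]'
```

```text
time: 4.55
ee_pos: [0.6363, -0.0084, 0.046]
eef_rot: [[1.0, 0.005, -0.005], [0.005, -1.0, 0.001], [-0.005, -0.001, -1.0]]
force: [0.4, 0.2, -0.9]
grip_width: 0.7
gripper_force: 54.3
time: 4.75
ee_pos: [0.6393, -0.0087, 0.0457]
eef_rot: [[1.0, 0.005, 0.001], [0.005, -1.0, -0.0], [0.001, 0.0, -1.0]]
force: [0.6, 0.1, -2.2]
grip_width: 0.701
gripper_force: 54.3
```

```bash

python3 -m pendant '[[0,0,-0.06,0,0,0,0.4],[0,0,0,0,0,0,0.4]]'
python3 -m pendant '[[0,0,-0.06,0,0,0,0.4],[0,0,0,0,0,0,0.4]]'
```

```text
time: 4.95
ee_pos: [0.6396, -0.0086, 0.0434]
eef_rot: [[1.0, 0.006, 0.002], [0.006, -1.0, -0.0], [0.002, 0.0, -1.0]]
force: [0.9, -0.3, -0.2]
grip_width: 0.699
gripper_force: 54.4
time: 5.15
ee_pos: [0.6398, -0.0086, 0.0433]
eef_rot: [[1.0, 0.006, 0.002], [0.006, -1.0, -0.001], [0.002, 0.001, -1.0]]
force: [-5.3, 0.9, 14.6]
grip_width: 0.699
gripper_force: 55.4
```

```bash

python3 -m pendant '[[0,0,0.05,0,0,0,0.9],[0,0,0,0,0,0,1],[0,0,0,0,0,0,1],[0,0,0.5,0,0,0,1],[0,0,1,0,0,0,1]]'
python3 -m pendant '[[0,0,1,0,0,0,1],[0,0.2,1,0,0,0,1],[-0.8,0.7,0.35,0,0,0,1],[-0.9,0.8,0,0,0,0,1],[-0.9,0.8,0,0,0,0,1]]'
python3 -m pendant '[[-0.9,0.8,0,0,0,0,1],[-0.9,0.8,0,0,0,0,1],[-0.9,0.8,0,0,0,0,1],[-0.45,0.3,0,0,0,0,1],[0,0,0,0,0,0,1]]'
python3 -c "
from h import *
w=cam('wrist');cv2.imwrite('pics/w3.png',w['im'])
for ce,st in blobs(w,'yellow',300,80): print('w',ce,st,onz(w,ce,.075).round(4),onz(w,ce,.07).round(4))
t=cam('top');cv2.imwrite('pics/t1.png',t['im'])
for ce,st in blobs(t,'yellow',100): print('t',ce,onz(t,ce,.072).round(4))
"
```

```text
time: 5.65
ee_pos: [0.6363, -0.0081, 0.0987]
eef_rot: [[1.0, 0.006, -0.008], [0.006, -1.0, 0.002], [-0.008, -0.002, -1.0]]
force: [0.4, -0.0, -0.0]
grip_width: 1.0
gripper_force: 0.0
time: 6.15
ee_pos: [0.5344, 0.0921, 0.1965]
eef_rot: [[1.0, 0.005, 0.001], [0.005, -1.0, 0.0], [0.001, -0.0, -1.0]]
force: [-0.7, 0.9, -0.7]
grip_width: 0.998
gripper_force: 0.0
time: 6.65
ee_pos: [0.4063, 0.2011, 0.1961]
eef_rot: [[1.0, 0.009, -0.001], [0.009, -1.0, 0.0], [-0.001, -0.0, -1.0]]
force: [0.1, -0.3, 0.7]
grip_width: 1.005
gripper_force: 0.0
w [320.8 135.5] [ 295  109   53   54 2211] [0.4588 0.2009 0.075 ] [0.4582 0.2009 0.07  ]
t [290.5 226. ] [0.4695 0.2    0.072 ]
```

View pics/w3.png

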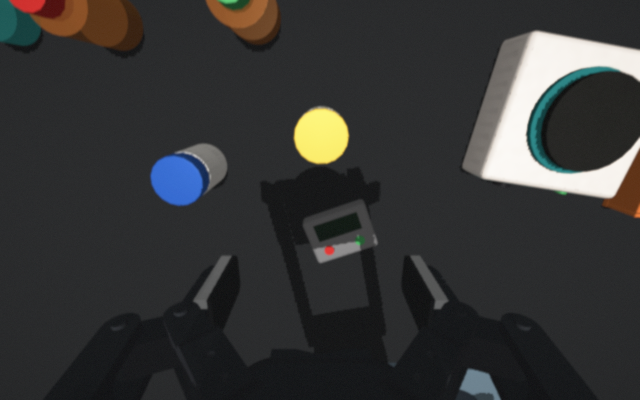

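The yellow cap is at (321,135), giving (0.459, 0.201) and consistent with earlier readings. I'll grasp it.

```bash

python3 -m pendant '[[0.7,0,0,0,0,0,1],[0.6,0,0,0,0,0,1],[0,0,-0.9,0,0,0,1],[0,0,-0.9,0,0,0,1],[0,0,-0.9,0,0,0,1]]' 60
python3 -m pendant '[[0,0,-0.9,0,0,0,1],[0,0,-0.38,0,0,0,1],[0,0,0,0,0,0,0.3],[0,0,0,0,0,0,0.3],[0,0,0,0,0,0,0.3]]'
python3 -m pendant '[[0,0,0,0,0,0,0.3],[0,0,0,0,0,0,0.3],[0,0,0,0,0,0,0.3]]'
python3 -m pendant '[[0,0,0.5,0,0,0,0.3],[0,0,0.9,0,0,0,0.3],[0,0,0.9,0,0,0,0.3],[0,0,0.7,0,0,0,0.3],[0,0,0,0,0,0,0.3]]'
```

```text
time: 7.25
ee_pos: [0.4631, 0.1983, 0.0867]
eef_rot: [[1.0, 0.004, 0.001], [0.004, -1.0, -0.0], [0.001, 0.0, -1.0]]
force: [0.6, -0.2, 0.2]
grip_width: 0.999
gripper_force: 0.0
time: 7.75
ee_pos: [0.4631, 0.1994, 0.0383]
eef_rot: [[1.0, 0.005, 0.003], [0.005, -1.0, 0.001], [0.003, -0.001, -1.0]]
force: [0.7, -0.0, -1.5]
grip_width: 0.573
gripper_force: 62.0
time: 8.05
ee_pos: [0.4623, 0.1995, 0.038]
eef_rot: [[1.0, 0.006, 0.003], [0.006, -1.0, 0.0], [0.003, -0.0, -1.0]]
force: [1.0, -1.1, 5.9]
grip_width: 0.571
gripper_force: 62.4
time: 8.55
ee_pos: [0.4634, 0.2001, 0.161]
eef_rot: [[1.0, 0.006, 0.008], [0.006, -1.0, 0.002], [0.008, -0.002, -1.0]]
force: [0.4, -0.4, -1.0]
grip_width: 0.571
gripper_force: 62.5
```

```bash

python3 -m pendant '[[-0.3,-0.9,0.1,0,0,0,0.3],[-0.3,-0.9,0.1,0,0,0,0.3],[-0.3,-0.9,0,0,0,0,0.3],[-0.2,-0.9,0,0,0,0,0.3],[0,-0.9,0,0,0,0,0.3]]' 
python3 -m pendant '[[0,-0.9,0,0,0,0,0.3],[0,-0.8,0,0,0,0,0.3],[0,0,0,0,0,0,0.3],[0,0,0,0,0,0,0.3]]' 
cat >> h.py <<'E'
def ring(c,r0,z=.052):
    h=cv2.cvtColor(c['im'],cv2.COLOR_BGR2HSV);k=cv2.inRange(h,(82,80,40),(98,255,255))
    p=cv2.findNonZero(k);q=np.array([onz(c,u[0],z)[:2] for u in p])
    q=q[np.linalg.norm(q-r0,axis=1)<.06]
    A=np.c_[2*q,np.ones(len(q))];r=np.linalg.lstsq(A,(q**2).sum(1),rcond=None)[0]
    return r[:2].round(4),np.sqrt(r[2]+r[0]**2+r[1]**2).round(4),len(q)
def padc(c,r0):
    """black pad top: dark region enclosed by the mixer's white/teal"""
    g=c['im'].max(2);m=(g<75).astype(np.uint8);u=tuple(int(v) for v in proj(c,(*r0,.07)))
    n,l,st,ce=cv2.connectedComponentsWithStats(m);k=l[u[1],u[0]]
    return ce[k],st[k],onz(c,ce[k],.07).round(4),onz(c,(st[k][0]+st[k][2]/2,st[k][1]+st[k][3]/2),.07).round(4)
E
python3 -c "
from h import *
w=cam('wrist');cv2.imwrite('pics/w4.png',w['im']);print(ring(w,(.471,-.049)),padc(w,(.471,-.049)),w['p'])
t=cam('top');print(ring(t,(.471,-.049)))"
```

```text
time: 9.05
ee_pos: [0.4147, 0.0189, 0.1637]
eef_rot: [[1.0, 0.007, -0.003], [0.007, -1.0, 0.001], [-0.003, -0.001, -1.0]]
force: [0.1, -0.4, -1.5]
grip_width: 0.571
gripper_force: 62.8
time: 9.45
ee_pos: [0.4162, -0.0486, 0.1639]
eef_rot: [[1.0, 0.003, -0.002], [0.003, -1.0, 0.001], [-0.002, -0.001, -1.0]]
force: [-0.2, 0.1, -2.4]
grip_width: 0.571
gripper_force: 63.0
(array([ 0.4691, -0.0496]), np.float64(0.0483), 1147) (array([321.49915612, 134.21065401]), array([ 268,   79,  108,  112, 9480], dtype=int32), array([ 0.4728, -0.0495,  0.07  ]), array([ 0.4722, -0.0499,  0.07  ])) [ 0.50032963 -0.04885691  0.30547883]
(array([ 0.4717, -0.0497]), np.float64(0.0453), 117)
```

View pics/w4.png

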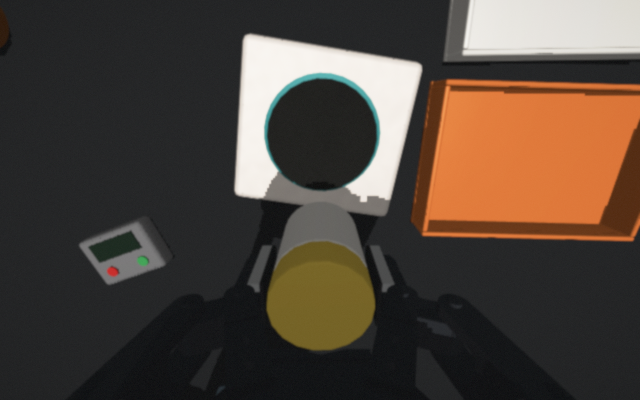

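The pad is centred at (321,134), giving (0.472, -0.050). The jar is upright in the grip.

```bash

python3 -m pendant '[[0.7,0,0,0,0,0,0.3],[0.73,0,0,0,0,0,0.3],[0,0,-0.6,0,0,0,0.3],[0,0,-0.5,0,0,0,0.3],[0,0,-0.2,0,0,0,0.3]]'
python3 -m pendant '[[0,0,0,0,0,0,0.3],[0,0,-0.15,0,0,0,0.3],[0,0,-0.15,0,0,0,0.3],[0,0,0,0,0,0,0.3],[0,0,0,0,0,0,0.3]]'
```

```text
time: 10.05
ee_pos: [0.4728, -0.0465, 0.1108]
eef_rot: [[1.0, 0.008, -0.004], [0.008, -1.0, 0.002], [-0.004, -0.002, -1.0]]
force: [-0.5, 0.6, -1.5]
grip_width: 0.569
gripper_force: 63.1
time: 10.55
ee_pos: [0.4753, -0.0483, 0.1022]
eef_rot: [[1.0, 0.006, 0.003], [0.006, -1.0, 0.0], [0.003, -0.0, -1.0]]
force: [-0.7, 2.9, 7.3]
grip_width: 0.571
gripper_force: 63.7
```

```bash

python3 -m pendant '[[0,0,-0.12,0,0,0,0.3],[0,0,0,0,0,0,0.3],[0,0,0,0,0,0,0.3]]'
python3 -m pendant '[[0,0,-0.08,0,0,0,0.3],[0,0,0,0,0,0,0.3],[0,0,0,0,0,0,0.3]]'
```

```text
time: 10.85
ee_pos: [0.4753, -0.0484, 0.098]
eef_rot: [[1.0, 0.006, 0.003], [0.006, -1.0, -0.0], [0.003, 0.0, -1.0]]
force: [-2.4, 2.9, 10.7]
grip_width: 0.571
gripper_force: 64.5
time: 11.15
ee_pos: [0.4758, -0.0483, 0.0978]
eef_rot: [[1.0, 0.006, 0.005], [0.006, -1.0, -0.001], [0.005, 0.001, -1.0]]
force: [-10.6, 6.1, 36.9]
grip_width: 0.57
gripper_force: 67.3
```

The force jumped to 37 N, so the pad is on its stop. I'll hold for 3.5 s.

```bash

python3 -m pendant '[[0,0,0,0,0,0,0.3],[0,0,0,0,0,0,0.3],[0,0,0,0,0,0,0.3],[0,0,0,0,0,0,0.3],[0,0,0,0,0,0,0.3]]' >/dev/null
python3 -m pendant '[[0,0,0,0,0,0,0.3],[0,0,0,0,0,0,0.3],[0,0,0,0,0,0,0.3],[0,0,0,0,0,0,0.3],[0,0,0,0,0,0,0.3]]' >/dev/null
python3 -m pendant '[[0,0,0,0,0,0,0.3],[0,0,0,0,0,0,0.3],[0,0,0,0,0,0,0.3],[0,0,0,0,0,0,0.3],[0,0,0,0,0,0,0.3]]' >/dev/null
python3 -m pendant '[[0,0,0,0,0,0,0.3],[0,0,0,0,0,0,0.3],[0,0,0,0,0,0,0.3],[0,0,0,0,0,0,0.3],[0,0,0,0,0,0,0.3]]' >/dev/null
python3 -m pendant '[[0,0,0,0,0,0,0.3],[0,0,0,0,0,0,0.3],[0,0,0,0,0,0,0.3],[0,0,0,0,0,0,0.3],[0,0,0,0,0,0,0.3]]' >/dev/null
python3 -m pendant '[[0,0,0,0,0,0,0.3],[0,0,0,0,0,0,0.3],[0,0,0,0,0,0,0.3],[0,0,0,0,0,0,0.3],[0,0,0,0,0,0,0.3]]' >/dev/null
python3 -m pendant '[[0,0,0,0,0,0,0.3],[0,0,0,0,0,0,0.3],[0,0,0,0,0,0,0.3],[0,0,0,0,0,0,0.3],[0,0,0,0,0,0,0.3]]'
```

```text
time: 14.65
ee_pos: [0.4758, -0.0483, 0.0978]
eef_rot: [[1.0, 0.006, 0.005], [0.006, -1.0, -0.001], [0.005, 0.001, -1.0]]
force: [-9.8, 5.6, 37.8]
grip_width: 0.572
gripper_force: 67.3
```

```bash

python3 -m pendant '[[0,0,0.5,0,0,0,0.3],[0,0,0.8,0,0,0,0.3],[0,0,0.8,0,0,0,0.3],[0.5,-0.9,0.2,0,0,0,0.3],[0.5,-0.9,0,0,0,0,0.3]]'
python3 -m pendant '[[0.5,-0.9,0,0,0,0,0.3],[0.5,-0.9,0,0,0,0,0.3],[0.5,-0.9,0,0,0,0,0.3],[0.5,-0.9,0,0,0,0,0.3],[0.48,-0.9,0,0,0,0,0.3]]'
python3 -m pendant '[[0,-0.4,0,0,0,0,0.3],[0,0,0,0,0,0,0.3],[0,0,0,0,0,0,0.3]]'
python3 -c "
from h import *
w=cam('wrist');cv2.imwrite('pics/w5.png',w['im']);print(proj(w,(.612,-.274,.005)))"
```

```text
time: 15.15
ee_pos: [0.5161, -0.1213, 0.1881]
eef_rot: [[1.0, 0.008, 0.006], [0.008, -1.0, -0.003], [0.006, 0.003, -1.0]]
force: [0.4, 0.7, -2.1]
grip_width: 0.572
gripper_force: 63.3
time: 15.65
ee_pos: [0.6141, -0.3023, 0.185]
eef_rot: [[1.0, 0.005, 0.0], [0.005, -1.0, -0.0], [0.0, 0.0, -1.0]]
force: [0.2, 0.8, -0.7]
grip_width: 0.57
gripper_force: 63.3
time: 15.95
ee_pos: [0.6128, -0.3159, 0.1846]
eef_rot: [[1.0, 0.005, -0.001], [0.005, -1.0, 0.001], [-0.001, -0.001, -1.0]]
force: [0.1, 0.6, -2.1]
grip_width: 0.572
gripper_force: 63.2
[283.98865268 175.96103545]
```

View pics/w5.png

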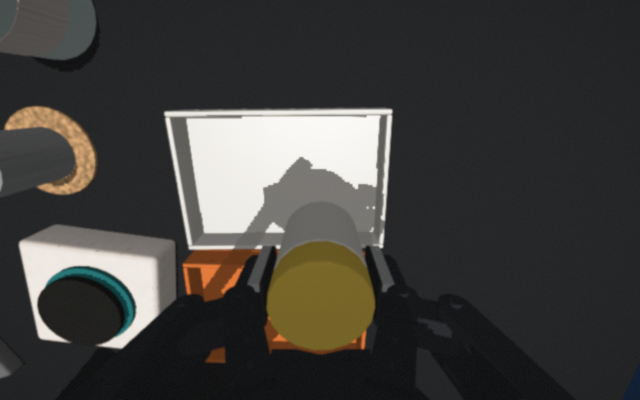

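The white tray spans columns 165–392 with the jar well inside its right half. The beaker is upright on the cork at left. I'll lower the jar.

```bash

python3 -m pendant '[[0,0,-0.9,0,0,0,0.3],[0,0,-0.9,0,0,0,0.3],[0,0,-0.9,0,0,0,0.3],[0,0,-0.5,0,0,0,0.3],[0,0,-0.2,0,0,0,0.3]]'
python3 -m pendant '[[0,0,-0.1,0,0,0,0.3],[0,0,0,0,0,0,0.3],[0,0,0,0,0,0,0.3]]'
```

```text
time: 16.5
ee_pos: [0.6119, -0.3137, 0.0466]
eef_rot: [[1.0, 0.007, -0.004], [0.007, -1.0, 0.003], [-0.004, -0.003, -1.0]]
force: [-0.2, 0.3, -1.9]
grip_width: 0.573
gripper_force: 63.2
time: 16.8
ee_pos: [0.6145, -0.3169, 0.0468]
eef_rot: [[1.0, 0.006, 0.002], [0.006, -1.0, -0.002], [0.002, 0.002, -1.0]]
force: [0.8, 0.7, -1.9]
grip_width: 0.569
gripper_force: 63.2
```

```bash

python3 -m pendant '[[0,0,-0.06,0,0,0,0.3],[0,0,0,0,0,0,0.3]]'
python3 -m pendant '[[0,0,-0.05,0,0,0,0.3],[0,0,0,0,0,0,0.3]]'
```

```text
time: 17.0
ee_pos: [0.6137, -0.3168, 0.0432]
eef_rot: [[1.0, 0.006, 0.001], [0.006, -1.0, -0.001], [0.001, 0.001, -1.0]]
force: [-0.0, 0.1, -1.8]
grip_width: 0.57
gripper_force: 63.2
time: 17.2
ee_pos: [0.6138, -0.3168, 0.0431]
eef_rot: [[1.0, 0.006, 0.001], [0.006, -1.0, -0.001], [0.001, 0.001, -1.0]]
force: [-3.1, 2.8, 9.4]
grip_width: 0.569
gripper_force: 64.4
```

```bash

python3 -m pendant '[[0,0,0.02,0,0,0,0.8],[0,0,0,0,0,0,0.8],[0,0,0,0,0,0,0.8],[0,0,0.4,0,0,0,0.8],[0,0,0.9,0,0,0,0.8]]'
python3 -m pendant '[[0,0.1,1,0,0,0,0.8],[0,0.5,1,0,0,0,1],[0,1,1,0,0,0,1],[-0.2,1,0.1,0,0,0,1],[-0.2,1,0,0,0,0,1]]'
python3 -m pendant '[[-0.2,1,0,0,0,0,1],[-0.2,1,0,0,0,0,1],[-0.2,1,0,0,0,0,1],[-0.2,1,0,0,0,0,1],[-0.2,1,0,0,0,0,1]]'
python3 -m pendant '[[-0.2,1,0,0,0,0,1],[-0.2,1,0,0,0,0,1],[-0.2,1,0,0,0,0,1],[-0.2,1,0,0,0,0,1],[-0.2,1,0,0,0,0,1]]'
python3 -m pendant '[[-0.1,0,0,0,0,0,1],[0,0,0,0,0,0,1]]'
python3 -c "
from h import *
w=cam('wrist');cv2.imwrite('pics/w6.png',w['im'])
for ce,st in blobs(w,'green',150,80): print('w',ce,st,onz(w,ce,.1).round(4),onz(w,ce,.093).round(4))
for n in('top','scene'):
  t=cam(n);cv2.imwrite('pics/%s1.png'%n,t['im'])
  for col,z in (('green',.095),('blue',.07),('red',.095),('yellow',.075)):
    print(n,col,[onz(t,ce,z)[:2].round(3).tolist() for ce,st in blobs(t,col,50)])
"
```

```text
time: 17.7
ee_pos: [0.6114, -0.3151, 0.0907]
eef_rot: [[1.0, 0.006, -0.006], [0.006, -1.0, 0.005], [-0.006, -0.005, -1.0]]
force: [-0.0, 0.2, -0.4]
grip_width: 0.802
gripper_force: 0.0
time: 18.2
ee_pos: [0.5984, -0.1767, 0.2163]
eef_rot: [[1.0, 0.005, 0.005], [0.005, -1.0, -0.002], [0.005, 0.002, -1.0]]
force: [0.7, 0.2, -0.5]
grip_width: 1.002
gripper_force: 0.0
time: 18.7
ee_pos: [0.5571, 0.0243, 0.214]
eef_rot: [[1.0, 0.006, 0.002], [0.006, -1.0, -0.0], [0.002, 0.0, -1.0]]
force: [0.3, -0.0, 0.5]
grip_width: 0.998
gripper_force: 0.0
time: 19.2
ee_pos: [0.5172, 0.2245, 0.214]
eef_rot: [[1.0, 0.006, 0.002], [0.006, -1.0, 0.0], [0.002, -0.0, -1.0]]
force: [0.2, 0.4, -0.2]
grip_width: 1.003
gripper_force: 0.0
time: 19.4
ee_pos: [0.5129, 0.2237, 0.2136]
eef_rot: [[1.0, 0.008, 0.001], [0.008, -1.0, -0.0], [0.001, 0.0, -1.0]]
force: [0.6, -0.0, 0.1]
grip_width: 1.002
gripper_force: 0.0
w [270.5 131.9] [254 115  34  35 919] [0.5692 0.2673 0.1   ] [0.5684 0.2685 0.093 ]
top green []
top blue [[0.803, -0.061], [0.757, 0.273], [0.256, -0.762], [0.415, 0.344]]
top red [[0.651, 0.438], [0.567, 0.518]]
top yellow [[0.731, 0.194], [0.61, -0.315]]
scene green [[0.57, 0.268]]
scene blue [[0.268, -1.033], [-0.083, 0.624], [0.079, 0.784], [0.743, -0.121], [0.418, 0.339], [0.705, 0.131], [0.692, 0.207], [0.738, 0.176], [0.725, 0.251]]
scene red [[0.564, 0.411], [0.567, 0.516], [0.651, 0.436]]
scene yellow [[0.607, -0.322]]
```

View pics/w6.png

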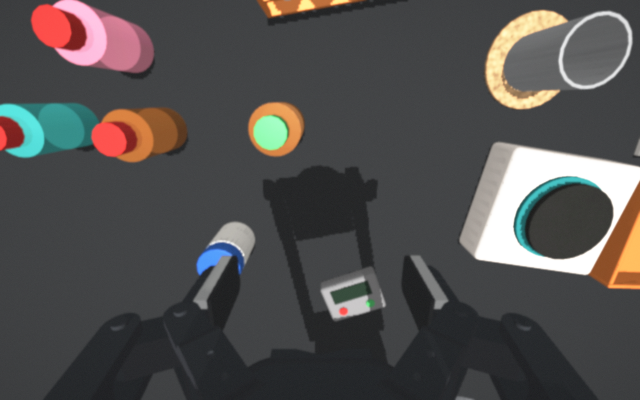

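The green cap is at (270,132), giving (0.569, 0.268), which is unmoved. I'll grasp it.

```bash

python3 -m pendant '[[0.7,0.55,0,0,0,0,1],[0.7,0.55,0,0,0,0,1],[0,0,-0.9,0,0,0,1],[0,0,-0.9,0,0,0,1],[0,0,-0.9,0,0,0,1]]' 60
python3 -m pendant '[[0,0,-0.9,0,0,0,1],[0,0,-0.6,0,0,0,1],[0,0,-0.17,0,0,0,1],[0,0,0,0,0,0,1],[0,0,0,0,0,0,0.3]]'
python3 -m pendant '[[0,0,0,0,0,0,0.3],[0,0,0,0,0,0,0.3],[0,0,0,0,0,0,0.3],[0,0,0,0,0,0,0.3],[0,0,0,0,0,0,0.3]]'
```

```text
time: 20.05
ee_pos: [0.5706, 0.2653, 0.1036]
eef_rot: [[1.0, 0.004, 0.001], [0.004, -1.0, -0.0], [0.001, 0.0, -1.0]]
force: [0.7, -0.0, -0.3]
grip_width: 1.001
gripper_force: 0.0
time: 20.55
ee_pos: [0.571, 0.2665, 0.0394]
eef_rot: [[1.0, 0.005, 0.002], [0.005, -1.0, 0.001], [0.002, -0.001, -1.0]]
force: [0.1, 1.1, 0.1]
grip_width: 0.858
gripper_force: 0.0
time: 21.05
ee_pos: [0.5709, 0.2672, 0.0401]
eef_rot: [[1.0, 0.006, 0.004], [0.006, -1.0, 0.001], [0.004, -0.001, -1.0]]
force: [-0.2, -0.4, 6.5]
grip_width: 0.568
gripper_force: 61.5
```

```bash

python3 -m pendant '[[0,0,0.5,0,0,0,0.3],[0,0,0.9,0,0,0,0.3],[0,0,0.9,0,0,0,0.3],[0,-0.4,0.7,0,0,0,0.3],[-0.35,-0.9,0,0,0,0,0.3]]'
python3 -m pendant '[[-0.35,-0.9,0,0,0,0,0.3],[-0.35,-0.9,0,0,0,0,0.3],[-0.35,-0.9,0,0,0,0,0.3],[-0.35,-0.9,0,0,0,0,0.3],[-0.35,-0.9,0,0,0,0,0.3]]'
python3 -m pendant '[[-0.33,-0.9,0,0,0,0,0.3],[0,-0.9,0,0,0,0,0.3],[0,-0.35,0,0,0,0,0.3],[0,0,0,0,0,0,0.3],[0,0,0,0,0,0,0.3]]'
```

```text
time: 21.55
ee_pos: [0.5596, 0.2169, 0.1634]
eef_rot: [[1.0, 0.009, 0.012], [0.009, -1.0, 0.003], [0.012, -0.003, -1.0]]
force: [0.1, -0.5, -1.6]
grip_width: 0.569
gripper_force: 62.7
time: 22.05
ee_pos: [0.4846, 0.0337, 0.1583]
eef_rot: [[1.0, 0.006, 0.001], [0.006, -1.0, -0.0], [0.001, 0.0, -1.0]]
force: [0.1, 0.2, -1.5]
grip_width: 0.571
gripper_force: 62.7
time: 22.55
ee_pos: [0.4722, -0.0507, 0.158]
eef_rot: [[1.0, 0.005, 0.0], [0.005, -1.0, 0.001], [0.0, -0.001, -1.0]]
force: [1.6, 0.4, -1.2]
grip_width: 0.573
gripper_force: 62.8
```

```bash

python3 -m pendant '[[0.05,0.02,-0.6,0,0,0,0.3],[0,0,-0.45,0,0,0,0.3],[0,0,-0.1,0,0,0,0.3],[0,0,-0.1,0,0,0,0.3],[0,0,-0.1,0,0,0,0.3]]'
python3 -m pendant '[[0,0,-0.08,0,0,0,0.3],[0,0,0,0,0,0,0.3],[0,0,0,0,0,0,0.3]]'
```

```text
time: 23.05
ee_pos: [0.4742, -0.0492, 0.1045]
eef_rot: [[1.0, 0.007, -0.0], [0.007, -1.0, 0.001], [-0.0, -0.001, -1.0]]
force: [-3.2, 3.9, 6.5]
grip_width: 0.568
gripper_force: 63.2
time: 23.35
ee_pos: [0.4742, -0.0492, 0.1018]
eef_rot: [[1.0, 0.006, 0.0], [0.006, -1.0, 0.001], [0.0, -0.001, -1.0]]
force: [-4.9, 5.0, 8.3]
grip_width: 0.574
gripper_force: 63.4
```

```bash

python3 -m pendant '[[0,0,-0.08,0,0,0,0.3],[0,0,0,0,0,0,0.3],[0,0,0,0,0,0,0.3]]'
python3 -m pendant '[[0,0,-0.08,0,0,0,0.3],[0,0,0,0,0,0,0.3],[0,0,0,0,0,0,0.3]]'
```

```text
time: 23.65
ee_pos: [0.4744, -0.0493, 0.0999]
eef_rot: [[1.0, 0.006, 0.001], [0.006, -1.0, 0.001], [0.001, -0.001, -1.0]]
force: [-7.7, 5.8, 17.9]
grip_width: 0.571
gripper_force: 64.9
time: 23.95
ee_pos: [0.4747, -0.0493, 0.0996]
eef_rot: [[1.0, 0.007, 0.003], [0.007, -1.0, 0.0], [0.003, -0.0, -1.0]]
force: [-16.0, 10.2, 45.6]
grip_width: 0.568
gripper_force: 67.9
```

The pad is on its stop, so I'll hold 3.5 s and then lift.

```bash

python3 -m pendant '[[0,0,0,0,0,0,0.3],[0,0,0,0,0,0,0.3],[0,0,0,0,0,0,0.3],[0,0,0,0,0,0,0.3],[0,0,0,0,0,0,0.3]]' >/dev/null
python3 -m pendant '[[0,0,0,0,0,0,0.3],[0,0,0,0,0,0,0.3],[0,0,0,0,0,0,0.3],[0,0,0,0,0,0,0.3],[0,0,0,0,0,0,0.3]]' >/dev/null
python3 -m pendant '[[0,0,0,0,0,0,0.3],[0,0,0,0,0,0,0.3],[0,0,0,0,0,0,0.3],[0,0,0,0,0,0,0.3],[0,0,0,0,0,0,0.3]]' >/dev/null
python3 -m pendant '[[0,0,0,0,0,0,0.3],[0,0,0,0,0,0,0.3],[0,0,0,0,0,0,0.3],[0,0,0,0,0,0,0.3],[0,0,0,0,0,0,0.3]]' >/dev/null
python3 -m pendant '[[0,0,0,0,0,0,0.3],[0,0,0,0,0,0,0.3],[0,0,0,0,0,0,0.3],[0,0,0,0,0,0,0.3],[0,0,0,0,0,0,0.3]]' >/dev/null
python3 -m pendant '[[0,0,0,0,0,0,0.3],[0,0,0,0,0,0,0.3],[0,0,0,0,0,0,0.3],[0,0,0,0,0,0,0.3],[0,0,0,0,0,0,0.3]]' >/dev/null
python3 -m pendant '[[0,0,0,0,0,0,0.3],[0,0,0,0,0,0,0.3],[0,0,0,0,0,0,0.3],[0,0,0,0,0,0,0.3],[0,0,0,0,0,0,0.3]]'
python3 -m pendant '[[0,0,0.5,0,0,0,0.3],[0,0,0.9,0,0,0,0.3],[0,0,0.7,0,0,0,0.3],[-0.1,-0.8,0,0,0,0,0.3],[-0.2,-0.9,0,0,0,0,0.3]]'
python3 -m pendant '[[-0.2,-0.9,0,0,0,0,0.3],[-0.2,-0.9,0,0,0,0,0.3],[-0.1,-0.9,0,0,0,0,0.3],[0,-0.9,0,0,0,0,0.3],[0,-0.9,0,0,0,0,0.3]]'
python3 -m pendant '[[0,-0.2,0,0,0,0,0.3],[0,0,0,0,0,0,0.3],[0,0,0,0,0,0,0.3]]'
```

```text
time: 27.45
ee_pos: [0.4747, -0.0493, 0.0996]
eef_rot: [[1.0, 0.007, 0.003], [0.007, -1.0, 0.0], [0.003, 0.0, -1.0]]
force: [-16.0, 9.3, 45.2]
grip_width: 0.57
gripper_force: 67.9
time: 27.95
ee_pos: [0.4641, -0.1189, 0.1805]
eef_rot: [[1.0, 0.009, 0.006], [0.009, -1.0, -0.003], [0.005, 0.003, -1.0]]
force: [0.1, -0.6, -1.5]
grip_width: 0.571
gripper_force: 63.0
time: 28.45
ee_pos: [0.4426, -0.3004, 0.1791]
eef_rot: [[1.0, 0.006, 0.002], [0.006, -1.0, -0.002], [0.002, 0.002, -1.0]]
force: [0.6, 0.6, -2.3]
grip_width: 0.57
gripper_force: 63.0
time: 28.75
ee_pos: [0.4423, -0.3055, 0.1783]
eef_rot: [[1.0, 0.006, 0.0], [0.006, -1.0, 0.001], [0.0, -0.001, -1.0]]
force: [0.2, 0.2, -1.5]
grip_width: 0.576
gripper_force: 63.1
```

```bash

python3 -m pendant '[[0,0,-0.9,0,0,0,0.3],[0,0,-0.9,0,0,0,0.3],[0,0,-0.8,0,0,0,0.3],[0,0,-0.4,0,0,0,0.3],[0,0,-0.2,0,0,0,0.3]]'
python3 -m pendant '[[0,0,-0.06,0,0,0,0.3],[0,0,-0.06,0,0,0,0.3],[0,0,0,0,0,0,0.3]]'
```

```text
time: 29.25
ee_pos: [0.4418, -0.3038, 0.0487]
eef_rot: [[1.0, 0.008, -0.002], [0.008, -1.0, 0.003], [-0.002, -0.003, -1.0]]
force: [0.3, -0.1, -1.5]
grip_width: 0.57
gripper_force: 63.1
time: 29.55
ee_pos: [0.4429, -0.3066, 0.0464]
eef_rot: [[1.0, 0.006, 0.001], [0.006, -1.0, -0.001], [0.001, 0.001, -1.0]]
force: [0.3, 0.8, -1.9]
grip_width: 0.567
gripper_force: 63.1
```

```bash

python3 -m pendant '[[0,0,-0.05,0,0,0,0.3],[0,0,-0.03,0,0,0,0.3],[0,0,0,0,0,0,0.3]]'
python3 -m pendant '[[0,0,0.02,0,0,0,0.8],[0,0,0,0,0,0,0.8],[0,0,0,0,0,0,0.8],[0,0,0.4,0,0,0,0.8],[0,0,0.9,0,0,0,0.8]]'
python3 -m pendant '[[0,0,1,0,0,0,0.8],[0,0.5,1,0,0,0,1],[0,0.9,0.8,0,0,0,1],[-0.2,1,0,0,0,0,1],[-0.2,1,0,0,0,0,1]]'
python3 -m pendant '[[-0.2,1,0,0,0,0,1],[-0.2,1,0,0,0,0,1],[-0.2,1,0,0,0,0,1],[-0.2,1,0,0,0,0,1],[-0.2,1,0,0,0,0,1]]'
python3 -m pendant '[[-0.2,1,0,0,0,0,1],[-0.2,1,0,0,0,0,1],[-0.1,1,0,0,0,0,1],[0,1,0,0,0,0,1],[0,1,0,0,0,0,1]]'
python3 -m pendant '[[0,1,0,0,0,0,1],[0,0.8,0,0,0,0,1],[0,0,0,0,0,0,1],[0,0,0,0,0,0,1]]'
python3 -c "
from h import *
w=cam('wrist');cv2.imwrite('pics/w7.png',w['im'])
for ce,st in blobs(w,'blue',300,80): print('w',ce,st,onz(w,ce,.075).round(4),onz(w,ce,.07).round(4))
for n in('top','scene'):
  t=cam(n);cv2.imwrite('pics/%s2.png'%n,t['im'])
  for col,z in (('green',.1),('blue',.07),('red',.095),('yellow',.075)):
    print(n,col,[onz(t,ce,z)[:2].round(3).tolist() for ce,st in blobs(t,col,50)])
"
```

```text
time: 29.85
ee_pos: [0.4431, -0.307, 0.045]
eef_rot: [[1.0, 0.006, 0.002], [0.006, -1.0, -0.002], [0.002, 0.002, -1.0]]
force: [-2.2, 3.7, 14.2]
grip_width: 0.571
gripper_force: 64.8
time: 30.35
ee_pos: [0.4404, -0.3047, 0.0927]
eef_rot: [[1.0, 0.005, -0.005], [0.005, -1.0, 0.005], [-0.005, -0.005, -1.0]]
force: [1.2, -0.3, 0.4]
grip_width: 0.798
gripper_force: 0.0
time: 30.85
ee_pos: [0.4266, -0.1697, 0.2082]
eef_rot: [[1.0, 0.005, 0.002], [0.005, -1.0, -0.002], [0.002, 0.002, -1.0]]
force: [0.5, -0.3, 0.3]
grip_width: 1.002
gripper_force: 0.0
time: 31.35
ee_pos: [0.3857, 0.031, 0.2071]
eef_rot: [[1.0, 0.005, 0.0], [0.005, -1.0, 0.0], [0.0, -0.0, -1.0]]
force: [0.3, -0.2, 0.3]
grip_width: 1.001
gripper_force: 0.0
time: 31.85
ee_pos: [0.3659, 0.2313, 0.2072]
eef_rot: [[1.0, 0.006, 0.001], [0.006, -1.0, 0.0], [0.001, -0.0, -1.0]]
force: [-0.1, -0.6, 0.3]
grip_width: 0.998
gripper_force: 0.0
time: 32.25
ee_pos: [0.3659, 0.3017, 0.2066]
eef_rot: [[1.0, 0.008, -0.001], [0.008, -1.0, -0.001], [-0.001, 0.001, -1.0]]
force: [-0.3, -0.2, 0.1]
grip_width: 0.997
gripper_force: 0.0
top green [[0.442, -0.304]]
top blue [[0.804, -0.061], [0.757, 0.273], [0.255, -0.762], [0.414, 0.343]]
top red [[0.651, 0.438], [0.567, 0.518], [0.563, 0.412]]
top yellow [[0.731, 0.194], [0.61, -0.315]]
scene green []
scene blue [[0.268, -1.033], [-0.083, 0.623], [0.079, 0.784], [0.743, -0.121], [0.418, 0.339], [0.705, 0.131], [0.692, 0.207], [0.738, 0.176], [0.725, 0.251]]
scene red [[0.564, 0.411], [0.567, 0.515], [0.651, 0.436]]
scene yellow [[0.607, -0.322]]
```

View pics/w7.png

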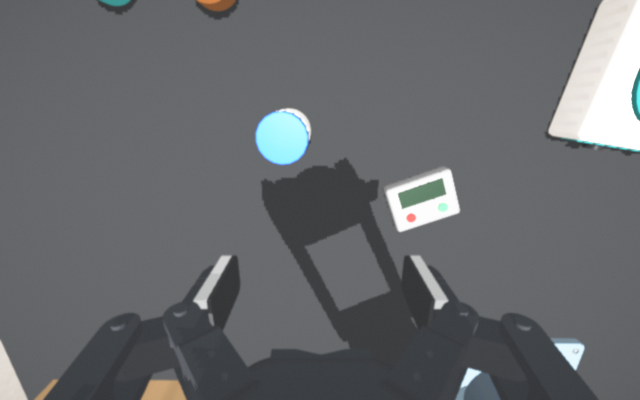

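The blue cap is at (282,137), giving about (0.416, 0.340), consistent with the other two views. I'll grasp it.

```bash

python3 -c "
from h import *
w=cam('wrist');print(onz(w,(282,137),.075))"
python3 -m pendant '[[0.6,0.5,0,0,0,0,1],[0.65,0.47,0,0,0,0,1],[0,0,-0.9,0,0,0,1],[0,0,-0.9,0,0,0,1],[0,0,-0.7,0,0,0,1]]' 60
```

```text
[0.41595984 0.3364811  0.075     ]
time: 32.95
ee_pos: [0.4162, 0.339, 0.1054]
eef_rot: [[1.0, 0.004, -0.001], [0.004, -1.0, -0.001], [-0.001, 0.001, -1.0]]
force: [0.0, 0.4, -0.4]
grip_width: 1.003
gripper_force: 0.0
```

```bash

python3 -m pendant '[[0,0,-0.9,0,0,0,1],[0,0,-0.65,0,0,0,1],[0,0,-0.12,0,0,0,1],[0,0,0,0,0,0,1],[0,0,0,0,0,0,0.3]]'
python3 -m pendant '[[0,0,0,0,0,0,0.3],[0,0,0,0,0,0,0.3],[0,0,0,0,0,0,0.3],[0,0,0,0,0,0,0.3],[0,0,0,0,0,0,0.3]]'
```

```text
time: 33.45
ee_pos: [0.4176, 0.3406, 0.0417]
eef_rot: [[1.0, 0.005, 0.002], [0.005, -1.0, 0.001], [0.002, -0.001, -1.0]]
force: [0.5, -1.0, 0.4]
grip_width: 0.858
gripper_force: 0.0
time: 33.95
ee_pos: [0.4174, 0.3408, 0.0421]
eef_rot: [[1.0, 0.006, 0.003], [0.006, -1.0, 0.001], [0.003, -0.001, -1.0]]
force: [0.1, -1.5, 5.9]
grip_width: 0.571
gripper_force: 61.1
```

```bash

python3 -m pendant '[[0,0,0.5,0,0,0,0.3],[0,0,0.9,0,0,0,0.3],[0,0,0.9,0,0,0,0.3],[0,-0.4,0.7,0,0,0,0.3],[0.2,-0.9,0,0,0,0,0.3]]'
python3 -m pendant '[[0.2,-0.9,0,0,0,0,0.3],[0.2,-0.9,0,0,0,0,0.3],[0.2,-0.9,0,0,0,0,0.3],[0.2,-0.9,0,0,0,0,0.3],[0.2,-0.9,0,0,0,0,0.3]]'
python3 -m pendant '[[0.2,-0.9,0,0,0,0,0.3],[0,-0.9,0,0,0,0,0.3],[0,-0.9,0,0,0,0,0.3],[0,-0.9,0,0,0,0,0.3],[0,-0.36,0,0,0,0,0.3]]'
python3 -m pendant '[[0,0,0,0,0,0,0.3],[0,0,0,0,0,0,0.3]]'
```

```text
time: 34.45
ee_pos: [0.4265, 0.2909, 0.1656]
eef_rot: [[1.0, 0.009, 0.009], [0.009, -1.0, 0.005], [0.009, -0.005, -1.0]]
force: [1.4, -0.5, -0.9]
grip_width: 0.568
gripper_force: 62.4
time: 34.95
ee_pos: [0.4645, 0.1071, 0.1611]
eef_rot: [[1.0, 0.006, 0.002], [0.006, -1.0, 0.0], [0.002, -0.0, -1.0]]
force: [1.0, -0.1, -0.8]
grip_width: 0.574
gripper_force: 62.4
time: 35.45
ee_pos: [0.4725, -0.0527, 0.1611]
eef_rot: [[1.0, 0.003, 0.002], [0.003, -1.0, -0.001], [0.002, 0.001, -1.0]]
force: [0.5, 0.3, -1.0]
grip_width: 0.569
gripper_force: 62.4
time: 35.65
ee_pos: [0.4721, -0.0494, 0.1605]
eef_rot: [[1.0, 0.005, 0.0], [0.005, -1.0, 0.001], [0.0, -0.001, -1.0]]
force: [-0.2, 0.2, -1.1]
grip_width: 0.569
gripper_force: 62.5
```

```bash

python3 -m pendant '[[0.02,0,-0.6,0,0,0,0.3],[0,0,-0.45,0,0,0,0.3],[0,0,-0.15,0,0,0,0.3],[0,0,-0.15,0,0,0,0.3],[0,0,-0.1,0,0,0,0.3]]'
python3 -m pendant '[[0,0,-0.05,0,0,0,0.3],[0,0,0,0,0,0,0.3],[0,0,0,0,0,0,0.3]]'
```

```text
time: 36.15
ee_pos: [0.4724, -0.0483, 0.1028]
eef_rot: [[1.0, 0.007, -0.001], [0.007, -1.0, 0.002], [-0.001, -0.002, -1.0]]
force: [-4.3, 4.0, 9.7]
grip_width: 0.572
gripper_force: 63.4
time: 36.45
ee_pos: [0.4726, -0.0484, 0.102]
eef_rot: [[1.0, 0.007, -0.0], [0.007, -1.0, 0.001], [-0.0, -0.001, -1.0]]
force: [-6.7, 4.0, 13.3]
grip_width: 0.567
gripper_force: 63.8
```

```bash

python3 -m pendant '[[0,0,-0.1,0,0,0,0.3],[0,0,0,0,0,0,0.3],[0,0,0,0,0,0,0.3]]'
python3 -m pendant '[[0,0,0,0,0,0,0.3],[0,0,0,0,0,0,0.3],[0,0,0,0,0,0,0.3],[0,0,0,0,0,0,0.3],[0,0,0,0,0,0,0.3]]' >/dev/null
python3 -m pendant '[[0,0,0,0,0,0,0.3],[0,0,0,0,0,0,0.3],[0,0,0,0,0,0,0.3],[0,0,0,0,0,0,0.3],[0,0,0,0,0,0,0.3]]' >/dev/null
python3 -m pendant '[[0,0,0,0,0,0,0.3],[0,0,0,0,0,0,0.3],[0,0,0,0,0,0,0.3],[0,0,0,0,0,0,0.3],[0,0,0,0,0,0,0.3]]' >/dev/null
python3 -m pendant '[[0,0,0,0,0,0,0.3],[0,0,0,0,0,0,0.3],[0,0,0,0,0,0,0.3],[0,0,0,0,0,0,0.3],[0,0,0,0,0,0,0.3]]' >/dev/null
python3 -m pendant '[[0,0,0,0,0,0,0.3],[0,0,0,0,0,0,0.3],[0,0,0,0,0,0,0.3],[0,0,0,0,0,0,0.3],[0,0,0,0,0,0,0.3]]' >/dev/null
python3 -m pendant '[[0,0,0,0,0,0,0.3],[0,0,0,0,0,0,0.3],[0,0,0,0,0,0,0.3],[0,0,0,0,0,0,0.3],[0,0,0,0,0,0,0.3]]' >/dev/null
python3 -m pendant '[[0,0,0,0,0,0,0.3],[0,0,0,0,0,0,0.3],[0,0,0,0,0,0,0.3],[0,0,0,0,0,0,0.3],[0,0,0,0,0,0,0.3]]'
```

```text
time: 36.75
ee_pos: [0.4739, -0.0491, 0.1013]
eef_rot: [[1.0, 0.007, 0.003], [0.007, -1.0, -0.001], [0.003, 0.001, -1.0]]
force: [-14.0, 4.0, 40.4]
grip_width: 0.571
gripper_force: 67.2
time: 40.25
ee_pos: [0.4739, -0.0491, 0.1013]
eef_rot: [[1.0, 0.007, 0.003], [0.007, -1.0, -0.001], [0.003, 0.001, -1.0]]
force: [-14.7, 5.1, 39.8]
grip_width: 0.57
gripper_force: 67.2
```

```bash

python3 -m pendant '[[0,0,0.5,0,0,0,0.3],[0,0,0.8,0,0,0,0.3],[0,0,0.8,0,0,0,0.3],[0.6,-0.8,0.1,0,0,0,0.3],[0.6,-0.8,0,0,0,0,0.3]]'
python3 -m pendant '[[0.6,-0.8,0,0,0,0,0.3],[0.6,-0.8,0,0,0,0,0.3],[0.6,-0.8,0,0,0,0,0.3],[0.48,-0.5,0,0,0,0,0.3],[0,0,0,0,0,0,0.3]]'
python3 -m pendant '[[0,0,0,0,0,0,0.3]]'
```

```text
time: 40.75
ee_pos: [0.5231, -0.1139, 0.1875]
eef_rot: [[1.0, 0.009, 0.006], [0.009, -1.0, -0.002], [0.006, 0.002, -1.0]]
force: [1.4, -0.5, -1.8]
grip_width: 0.572
gripper_force: 62.9
time: 41.25
ee_pos: [0.6147, -0.2327, 0.1841]
eef_rot: [[1.0, 0.004, 0.002], [0.004, -1.0, -0.002], [0.002, 0.002, -1.0]]
force: [-0.9, 0.2, -1.1]
grip_width: 0.567
gripper_force: 62.9
time: 41.35
ee_pos: [0.6126, -0.2296, 0.184]
eef_rot: [[1.0, 0.006, -0.0], [0.006, -1.0, 0.001], [-0.0, -0.001, -1.0]]
force: [-0.3, 0.6, -0.9]
grip_width: 0.569
gripper_force: 62.9
```

```bash

python3 -m pendant '[[0,0,-0.9,0,0,0,0.3],[0,0,-0.9,0,0,0,0.3],[0,0,-0.9,0,0,0,0.3],[0,0,-0.45,0,0,0,0.3],[0,0,-0.2,0,0,0,0.3]]'
python3 -m pendant '[[0,0,-0.05,0,0,0,0.3],[0,0,0,0,0,0,0.3]]'
python3 -m pendant '[[0,0,-0.05,0,0,0,0.3],[0,0,0,0,0,0,0.3]]'
```

```text
time: 41.85
ee_pos: [0.6105, -0.2276, 0.0483]
eef_rot: [[1.0, 0.007, -0.004], [0.007, -1.0, 0.002], [-0.004, -0.002, -1.0]]
force: [0.1, 0.6, -1.4]
grip_width: 0.571
gripper_force: 62.9
time: 42.05
ee_pos: [0.6129, -0.2297, 0.0495]
eef_rot: [[1.0, 0.006, 0.001], [0.006, -1.0, -0.001], [0.001, 0.001, -1.0]]
force: [1.0, -0.1, -0.8]
grip_width: 0.572
gripper_force: 62.9
time: 42.25
ee_pos: [0.6129, -0.2302, 0.0474]
eef_rot: [[1.0, 0.006, 0.002], [0.006, -1.0, -0.001], [0.002, 0.001, -1.0]]
force: [0.2, -0.4, -1.7]
grip_width: 0.572
gripper_force: 62.9
```

```bash

python3 -m pendant '[[0,0,-0.04,0,0,0,0.3],[0,0,-0.03,0,0,0,0.3],[0,0,0,0,0,0,0.3]]'
python3 -m pendant '[[0,0,0.02,0,0,0,0.8],[0,0,0,0,0,0,0.8],[0,0,0,0,0,0,0.8],[0,0,0.4,0,0,0,0.8],[0,0,0.9,0,0,0,0.8]]'
python3 -m pendant '[[0,0,1,0,0,0,0.8],[0,0.4,1,0,0,0,1],[0,0.9,0.8,0,0,0,1],[-0.2,1,0.1,0,0,0,1],[-0.2,1,0,0,0,0,1]]'
python3 -m pendant '[[-0.2,1,0,0,0,0,1],[-0.2,1,0,0,0,0,1],[-0.2,1,0,0,0,0,1],[-0.2,1,0,0,0,0,1],[-0.2,1,0,0,0,0,1]]'
python3 -m pendant '[[-0.2,1,0,0,0,0,1],[-0.2,1,0,0,0,0,1],[-0.2,1,0,0,0,0,1],[-0.2,1,0,0,0,0,1],[-0.2,1,0,0,0,0,1]]'
python3 -m pendant '[[-0.2,1,0,0,0,0,1],[0,1,0,0,0,0,1],[0,0,0,0,0,0,1],[0,0,0,0,0,0,1]]'
python3 -c "
from h import *
w=cam('wrist');cv2.imwrite('pics/w8.png',w['im'])
for ce,st in blobs(w,'red',200,120): print('w',ce,st,onz(w,ce,.1).round(4),onz(w,ce,.095).round(4))
for n in('top','scene'):
  t=cam(n);cv2.imwrite('pics/%s3.png'%n,t['im'])
  for col,z in (('green',.1),('blue',.07),('red',.095),('yellow',.075)):
    print(n,col,[onz(t,ce,z)[:2].round(3).tolist() for ce,st in blobs(t,col,50)])
"
```

```text
time: 42.55
ee_pos: [0.6129, -0.2304, 0.0467]
eef_rot: [[1.0, 0.006, 0.002], [0.006, -1.0, -0.001], [0.002, 0.001, -1.0]]
force: [-4.0, 2.3, 13.8]
grip_width: 0.574
gripper_force: 64.5
time: 43.05
ee_pos: [0.6099, -0.2287, 0.0928]
eef_rot: [[1.0, 0.005, -0.007], [0.005, -1.0, 0.004], [-0.007, -0.004, -1.0]]
force: [0.2, -0.4, -0.2]
grip_width: 0.796
gripper_force: 0.0
time: 43.55
ee_pos: [0.597, -0.0974, 0.2141]
eef_rot: [[1.0, 0.005, 0.004], [0.005, -1.0, -0.001], [0.004, 0.001, -1.0]]
force: [-0.1, -0.2, -0.2]
grip_width: 1.004
gripper_force: 0.0
time: 44.05
ee_pos: [0.5558, 0.1035, 0.2121]
eef_rot: [[1.0, 0.006, -0.0], [0.006, -1.0, 0.0], [-0.0, -0.0, -1.0]]
force: [0.4, -0.2, -0.2]
grip_width: 0.997
gripper_force: 0.0
time: 44.55
ee_pos: [0.5158, 0.3036, 0.2121]
eef_rot: [[1.0, 0.006, -0.0], [0.006, -1.0, -0.0], [-0.0, 0.0, -1.0]]
force: [1.5, 0.0, 0.1]
grip_width: 0.998
gripper_force: 0.0
time: 44.95
ee_pos: [0.5078, 0.3827, 0.2115]
eef_rot: [[1.0, 0.008, -0.001], [0.008, -1.0, -0.001], [-0.001, 0.001, -1.0]]
force: [0.1, 0.0, 0.8]
grip_width: 0.998
gripper_force: 0.0
w [169.9 129. ] [ 149  113   43   34 1114] [0.5659 0.5124 0.1   ] [0.5654 0.515  0.095 ]
top green [[0.442, -0.304]]
top blue [[0.793, -0.058], [0.61, -0.232], [0.255, -0.762]]
top red [[0.651, 0.438], [0.563, 0.412]]
top yellow [[0.731, 0.194], [0.718, 0.267], [0.61, -0.315]]
scene green []
scene blue [[0.268, -1.033], [-0.083, 0.623], [0.61, -0.232], [0.079, 0.784], [0.743, -0.121], [0.705, 0.131], [0.693, 0.207], [0.738, 0.176], [0.725, 0.251]]
scene red [[0.563, 0.411], [0.567, 0.516], [0.651, 0.436]]
scene yellow [[0.608, -0.322]]
```

View pics/w8.png

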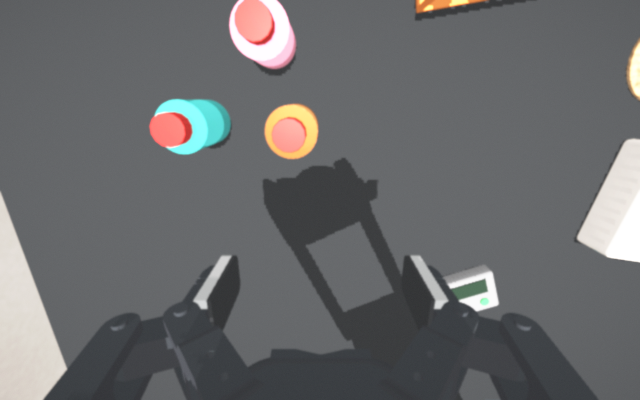

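The amber-red cap is at (289,135), giving about (0.562, 0.411). Turquoise is at (170,129) and pink at (254,20), both clear of the fingers. I'll grasp it.

```bash

python3 -m pendant '[[0.7,0.35,0,0,0,0,1],[0.68,0.35,0,0,0,0,1],[0,0,-0.9,0,0,0,1],[0,0,-0.9,0,0,0,1],[0,0,-0.7,0,0,0,1]]' 60
python3 -m pendant '[[0,0,-0.9,0,0,0,1],[0,0,-0.7,0,0,0,1],[0,0,-0.15,0,0,0,1],[0,0,0,0,0,0,1],[0,0,0,0,0,0,0.3]]'
python3 -m pendant '[[0,0,0,0,0,0,0.3],[0,0,0,0,0,0,0.3],[0,0,0,0,0,0,0.3],[0,0,0,0,0,0,0.3],[0,0,0,0,0,0,0.3]]'
```

```text
time: 45.6
ee_pos: [0.5637, 0.408, 0.1102]
eef_rot: [[1.0, 0.003, -0.002], [0.003, -1.0, -0.001], [-0.002, 0.001, -1.0]]
force: [-1.5, -0.3, -0.6]
grip_width: 1.005
gripper_force: 0.0
time: 46.1
ee_pos: [0.565, 0.41, 0.0442]
eef_rot: [[1.0, 0.005, 0.003], [0.005, -1.0, 0.001], [0.003, -0.001, -1.0]]
force: [-0.1, -0.1, 1.1]
grip_width: 0.857
gripper_force: 0.0
time: 46.6
ee_pos: [0.5648, 0.4107, 0.0448]
eef_rot: [[1.0, 0.006, 0.004], [0.006, -1.0, 0.002], [0.004, -0.002, -1.0]]
force: [-0.3, -0.1, 6.0]
grip_width: 0.568
gripper_force: 61.6
```

```bash

python3 -m pendant '[[0,0,0,0,0,0,0.9],[0,0,0,0,0,0,0.9],[0,0,-0.15,0,0,0,0.9],[0,0,0,0,0,0,0.9],[0,0,0,0,0,0,0.3]]'
python3 -m pendant '[[0,0,0,0,0,0,0.3],[0,0,0,0,0,0,0.3],[0,0,0,0,0,0,0.3],[0,0,0,0,0,0,0.3],[0,0,0,0,0,0,0.3]]'
python3 -m pendant '[[0,0,0.5,0,0,0,0.3],[0,0,0.9,0,0,0,0.3],[0,0,0.9,0,0,0,0.3],[0,-0.2,0.8,0,0,0,0.3],[-0.2,-0.9,0,0,0,0,0.3]]'
python3 -m pendant '[[-0.2,-0.9,0,0,0,0,0.3],[-0.2,-0.9,0,0,0,0,0.3],[-0.2,-0.9,0,0,0,0,0.3],[-0.2,-0.9,0,0,0,0,0.3],[-0.2,-0.9,0,0,0,0,0.3]]'
python3 -m pendant '[[-0.2,-0.9,0,0,0,0,0.3],[-0.2,-0.9,0,0,0,0,0.3],[-0.2,-0.9,0,0,0,0,0.3],[-0.2,-0.9,0,0,0,0,0.3],[-0.2,-0.9,0,0,0,0,0.3]]'
python3 -m pendant '[[-0.05,-0.9,0,0,0,0,0.3],[0,-0.4,0,0,0,0,0.3],[0,0,0,0,0,0,0.3],[0,0,0,0,0,0,0.3]]'
```

```text
time: 47.1
ee_pos: [0.5631, 0.4098, 0.0355]
eef_rot: [[1.0, 0.006, -0.001], [0.006, -1.0, -0.001], [-0.001, 0.001, -1.0]]
force: [-0.1, -0.2, -1.0]
grip_width: 0.747
gripper_force: 0.0
time: 47.6
ee_pos: [0.5636, 0.4101, 0.0363]
eef_rot: [[1.0, 0.006, 0.0], [0.006, -1.0, 0.0], [0.0, -0.0, -1.0]]
force: [0.2, 0.5, 0.2]
grip_width: 0.572
gripper_force: 62.2
time: 48.1
ee_pos: [0.5586, 0.3695, 0.1659]
eef_rot: [[1.0, 0.009, 0.01], [0.009, -1.0, 0.006], [0.01, -0.006, -1.0]]
force: [1.9, -0.4, -2.1]
grip_width: 0.574
gripper_force: 62.4
time: 48.6
ee_pos: [0.5145, 0.1846, 0.16]
eef_rot: [[1.0, 0.006, -0.001], [0.006, -1.0, -0.0], [-0.001, 0.0, -1.0]]
force: [0.5, -0.5, -1.2]
grip_width: 0.575
gripper_force: 62.4
time: 49.1
ee_pos: [0.4746, 0.0047, 0.1602]
eef_rot: [[1.0, 0.006, -0.0], [0.006, -1.0, 0.0], [-0.0, -0.0, -1.0]]
force: [1.0, 0.4, -1.4]
grip_width: 0.573
gripper_force: 62.4
time: 49.5
ee_pos: [0.4731, -0.0458, 0.1601]
eef_rot: [[1.0, 0.004, -0.001], [0.004, -1.0, 0.001], [-0.001, -0.001, -1.0]]
force: [-0.2, 0.4, -2.2]
grip_width: 0.574
gripper_force: 62.6
```

```bash

python3 -m pendant '[[0,-0.09,-0.7,0,0,0,0.3],[0,0,-0.5,0,0,0,0.3],[0,0,-0.2,0,0,0,0.3],[0,0,-0.15,0,0,0,0.3],[0,0,-0.1,0,0,0,0.3]]'
python3 -m pendant '[[0,0,0,0,0,0,0.3],[0,0,0,0,0,0,0.3],[0,0,0,0,0,0,0.3]]'
```

```text
time: 50.0
ee_pos: [0.4727, -0.0481, 0.0959]
eef_rot: [[1.0, 0.007, -0.002], [0.007, -1.0, 0.001], [-0.002, -0.001, -1.0]]
force: [-16.9, 6.3, 50.6]
grip_width: 0.572
gripper_force: 66.9
time: 50.3
ee_pos: [0.4725, -0.048, 0.0962]
eef_rot: [[1.0, 0.007, -0.002], [0.007, -1.0, 0.001], [-0.002, -0.001, -1.0]]
force: [-9.2, 3.7, 16.8]
grip_width: 0.569
gripper_force: 64.5
```

```bash

python3 -m pendant '[[0,0,-0.07,0,0,0,0.3],[0,0,0,0,0,0,0.3],[0,0,0,0,0,0,0.3]]'
python3 -m pendant '[[0,0,0,0,0,0,0.3],[0,0,0,0,0,0,0.3],[0,0,0,0,0,0,0.3],[0,0,0,0,0,0,0.3],[0,0,0,0,0,0,0.3]]' >/dev/null
python3 -m pendant '[[0,0,0,0,0,0,0.3],[0,0,0,0,0,0,0.3],[0,0,0,0,0,0,0.3],[0,0,0,0,0,0,0.3],[0,0,0,0,0,0,0.3]]' >/dev/null
python3 -m pendant '[[0,0,0,0,0,0,0.3],[0,0,0,0,0,0,0.3],[0,0,0,0,0,0,0.3],[0,0,0,0,0,0,0.3],[0,0,0,0,0,0,0.3]]' >/dev/null
python3 -m pendant '[[0,0,0,0,0,0,0.3],[0,0,0,0,0,0,0.3],[0,0,0,0,0,0,0.3],[0,0,0,0,0,0,0.3],[0,0,0,0,0,0,0.3]]' >/dev/null
python3 -m pendant '[[0,0,0,0,0,0,0.3],[0,0,0,0,0,0,0.3],[0,0,0,0,0,0,0.3],[0,0,0,0,0,0,0.3],[0,0,0,0,0,0,0.3]]' >/dev/null
python3 -m pendant '[[0,0,0,0,0,0,0.3],[0,0,0,0,0,0,0.3],[0,0,0,0,0,0,0.3],[0,0,0,0,0,0,0.3],[0,0,0,0,0,0,0.3]]' >/dev/null
python3 -m pendant '[[0,0,0,0,0,0,0.3],[0,0,0,0,0,0,0.3],[0,0,0,0,0,0,0.3],[0,0,0,0,0,0,0.3],[0,0,0,0,0,0,0.3]]'
python3 -m pendant '[[0,0,0.5,0,0,0,0.3],[0,0,0.9,0,0,0,0.3],[0,0,0.7,0,0,0,0.3],[-0.1,-0.8,0,0,0,0,0.3],[-0.2,-0.9,0,0,0,0,0.3]]'
python3 -m pendant '[[-0.2,-0.9,0,0,0,0,0.3],[-0.2,-0.9,0,0,0,0,0.3],[-0.05,-0.65,0,0,0,0,0.3],[0,0,0,0,0,0,0.3],[0,0,0,0,0,0,0.3]]'
```

```text
time: 50.6
ee_pos: [0.4727, -0.048, 0.096]
eef_rot: [[1.0, 0.008, -0.0], [0.008, -1.0, 0.0], [-0.0, -0.0, -1.0]]
force: [-16.4, 5.5, 41.0]
grip_width: 0.571
gripper_force: 67.0
time: 54.1
ee_pos: [0.4727, -0.048, 0.096]
eef_rot: [[1.0, 0.007, -0.0], [0.007, -1.0, 0.0], [-0.0, -0.0, -1.0]]
force: [-15.8, 6.1, 41.7]
grip_width: 0.57
gripper_force: 67.0
time: 54.6
ee_pos: [0.463, -0.1171, 0.1776]
eef_rot: [[1.0, 0.01, 0.004], [0.01, -1.0, -0.002], [0.004, 0.002, -1.0]]
force: [0.2, 0.2, -2.0]
grip_width: 0.572
gripper_force: 62.8
time: 55.1
ee_pos: [0.4437, -0.2153, 0.1757]
eef_rot: [[1.0, 0.005, 0.0], [0.005, -1.0, 0.0], [0.0, -0.0, -1.0]]
force: [-0.4, 1.0, -1.3]
grip_width: 0.573
gripper_force: 62.9
```

```bash

python3 -m pendant '[[0,0,-0.9,0,0,0,0.3],[0,0,-0.9,0,0,0,0.3],[0,0,-0.8,0,0,0,0.3],[0,0,-0.45,0,0,0,0.3],[0,0,-0.2,0,0,0,0.3]]'
python3 -m pendant '[[0,0,-0.05,0,0,0,0.3],[0,0,0,0,0,0,0.3]]'
python3 -m pendant '[[0,0,-0.05,0,0,0,0.3],[0,0,0,0,0,0,0.3]]'
```

```text
time: 55.6
ee_pos: [0.4428, -0.2131, 0.0438]
eef_rot: [[1.0, 0.008, -0.003], [0.008, -1.0, 0.003], [-0.003, -0.003, -1.0]]
force: [0.7, -0.0, -1.6]
grip_width: 0.574
gripper_force: 62.9
time: 55.8
ee_pos: [0.4442, -0.2153, 0.0441]
eef_rot: [[1.0, 0.007, 0.001], [0.007, -1.0, -0.001], [0.001, 0.001, -1.0]]
force: [-0.0, -0.0, -2.1]
grip_width: 0.574
gripper_force: 62.9
time: 56.0
ee_pos: [0.444, -0.2159, 0.0423]
eef_rot: [[1.0, 0.006, 0.001], [0.006, -1.0, -0.001], [0.001, 0.001, -1.0]]
force: [-0.6, 0.0, -1.2]
grip_width: 0.573
gripper_force: 62.9
```

```bash

python3 -m pendant '[[0,0,-0.04,0,0,0,0.3],[0,0,-0.03,0,0,0,0.3],[0,0,0,0,0,0,0.3]]'
python3 -m pendant '[[0,0,0.02,0,0,0,0.8],[0,0,0,0,0,0,0.8],[0,0,0,0,0,0,0.8],[0,0,0.4,0,0,0,0.8],[0,0,0.9,0,0,0,0.8]]'
python3 -m pendant '[[0,0,1,0,0,0,0.8],[0,0,1,0,0,0,0.8],[0,0,0.8,0,0,0,0.8],[-0.5,-0.8,0,0,0,0,1],[-0.6,-0.9,0,0,0,0,1]]'
python3 -m pendant '[[-0.6,-0.9,0,0,0,0,1],[-0.6,-0.9,0,0,0,0,1],[-0.6,-0.9,0,0,0,0,1],[-0.6,-0.9,0,0,0,0,1],[-0.6,-0.9,0,0,0,0,1]]'
python3 -m pendant '[[0,0,0,0,0,0,1],[0,0,0,0,0,0,1],[0,0,0,0,0,0,1]]'
python3 -c "
from h import *
t=cam('top');s=cam('scene')
for n,c in(('top',t),('scene',s)):
  for col,z in (('green',.1),('blue',.075),('red',.1),('yellow',.075)):
    print(n,col,[onz(c,ce,z)[:2].round(3).tolist() for ce,st in blobs(c,col,40)])
a=cv2.resize(t['im'][100:280,150:510],(720,360));b=cv2.resize(s['im'][80:320,130:510],(380,240))
cv2.imwrite('pics/f.png',np.vstack([a,np.pad(b,((0,0),(0,340),(0,0)))]))
"
```

```text
time: 56.3
ee_pos: [0.4442, -0.216, 0.0412]
eef_rot: [[1.0, 0.006, 0.002], [0.006, -1.0, -0.001], [0.002, 0.002, -1.0]]
force: [-3.8, 3.7, 19.7]
grip_width: 0.57
gripper_force: 65.1
time: 56.8
ee_pos: [0.4414, -0.2141, 0.0893]
eef_rot: [[1.0, 0.005, -0.006], [0.005, -1.0, 0.005], [-0.006, -0.005, -1.0]]
force: [0.8, -0.2, 0.1]
grip_width: 0.796
gripper_force: 0.0
time: 57.3
ee_pos: [0.4002, -0.284, 0.2049]
eef_rot: [[1.0, 0.009, 0.002], [0.009, -1.0, -0.002], [0.002, 0.002, -1.0]]
force: [0.1, -0.6, -0.9]
grip_width: 0.999
gripper_force: 0.0
time: 57.8
ee_pos: [0.2782, -0.4649, 0.2031]
eef_rot: [[1.0, 0.005, 0.0], [0.005, -1.0, 0.0], [0.0, -0.0, -1.0]]
force: [0.9, 0.0, -0.2]
grip_width: 0.999
gripper_force: 0.0
time: 58.1
ee_pos: [0.2799, -0.4626, 0.203]
eef_rot: [[1.0, 0.006, 0.0], [0.006, -1.0, 0.001], [0.0, -0.001, -1.0]]
force: [0.2, 0.3, -0.2]
grip_width: 0.998
gripper_force: 0.0
top green [[0.442, -0.304]]
top blue [[0.791, -0.057], [0.755, 0.272], [0.608, -0.216], [0.356, -0.763]]
top red [[0.65, 0.437], [0.567, 0.516], [0.444, -0.214]]
top yellow [[0.774, 0.163], [0.761, 0.236], [0.731, 0.194], [0.719, 0.267], [0.61, -0.315], [0.474, -0.164]]
scene green [[0.443, -0.307]]
scene blue [[0.312, -1.032], [-0.229, -0.942], [0.002, -0.698], [-0.075, 0.623], [0.613, -0.227], [0.086, 0.782], [0.745, -0.117], [0.708, 0.134], [0.695, 0.209], [0.74, 0.179], [0.728, 0.253]]
scene red [[0.446, -0.213], [0.571, 0.515], [0.654, 0.437]]
scene yellow [[0.607, -0.322]]
```

View pics/f.png

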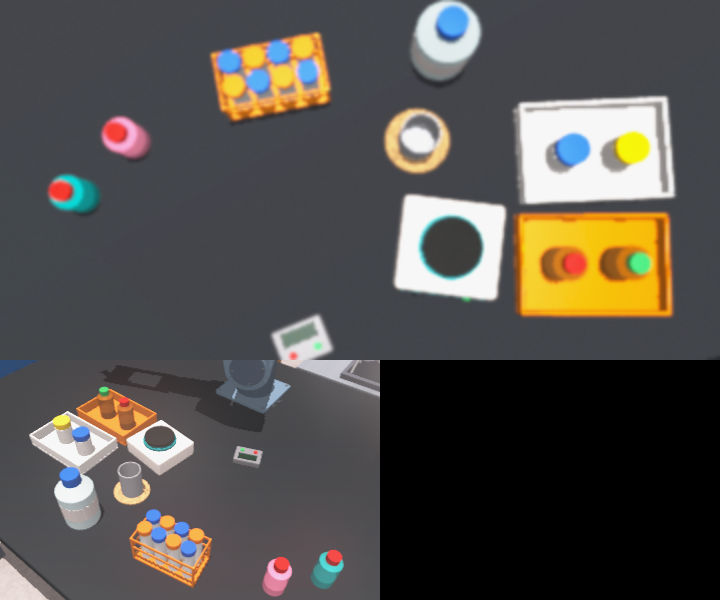

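The picture shows the beaker upright on the cork (417,140), the white jars in the white tray (573,149 and 632,148) and the amber bottles in the orange tray (573,264 and 640,263). The bystanders and look-alikes are in place, so I'll hand the job in.

```bash
python3 -c "
from cell import bot
print(bot.close_job())"
```

```text
the job is handed in; nothing more can be done
None
```

The job is handed in. The beaker is on the cork mat. Yellow, green, blue and red (black was absent) were each pressed to the pad's stop for over 3 s in order. All four now stand in their trays, with nothing else moved, at about 58 s on the robot's clock. No verdict was returned.

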